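# Put the breakables away in the child-safe cupboard

### The job

A toddler is coming to visit: put every blue ramekin and the small green-and-white cup that stand on the worktop away in the child-safe cupboard, standing upright on the tray behind its sliding door. The door is held by a hidden safety catch: pull it out by its handle as far as the catch lets it, reach down through the gap behind it, press the catch down and pull the door on open. They are breakable, so grip them lightly (with no more than 15 N of grip); when all are in, push the door home until it is shut against the frame and the catch has sprung back up, and leave the other things on the worktop alone.

Things in the scene. Friction and masses are not known exactly. Their poses are not given: they have to be found in the camera images.
- door (a joint): Opening of the sliding door, m: 0 shut against the frame, grows as it is pulled straight out (-x of point tray) up to 0.21, carrying tray, handle and catch. 2 N of friction; stays where left. Stops at 0.048 while the catch is up; free beyond 0.06. Pushed shut from there, the sloped hook ducks under its strike by itself (5 to 10 N more) and springs up at about 0.048.
- catch (a joint): How far the safety catch is pressed down, m: 0 is up (latching), 0.014 is fully down. It must be pressed at least 0.010 for the hook to pass the strike. Its spring needs 2 N to start and 5.5 N fully down. It rides on the back of the door.
- tray (a point): Upper side of the tray floor at its front end, at the foot of the door's back, in the middle of the width (moves with the door), 22 mm above the worktop. x points from the door into the cupboard, y to the left as the robot sees it, z up. Inner tray: x 0 to 190 mm (rear fence), y -127 to +127 mm; fences rise 22 mm above the floor. Clear height over it inside the cupboard: 106 mm.
- door_top (a point): Middle of the upper edge of the green door (moves with it), 130 mm above the worktop. The door is 300 mm wide (y), 16 mm thick (x), 120 mm high; its front and back faces are 8 mm either side of this point.
- handle (a point): Middle of the handle's bar on the front of the door (moves with it): a steel bar 10 mm thick and 110 mm long, level, along y of point tray, 105 mm above the worktop, its middle line 45 mm in front of the door's front face; it can be gripped or hooked from above.
- catch_pad (a point): Middle of the pressing pad (red strip) on the catch's arm when up; moves with the door, not with the pressing. Behind the door, 24 mm from its back, 110 mm right of its middle (-y), 20 mm below its upper edge, 110 mm above the worktop. Arm: 38 mm wide, 6 mm thick, 70 mm long from the door's back, an upturned 13 mm hook at its end. With the door at 0.048 the 48 mm gap is open from above.
- ramekin_a_mid (a point): Small blue ceramic ramekin (round dish, open at the top): 58 mm across at the rim, 54 mm at the foot, 42 mm tall, wall 4 mm, 0.10 kg. The point is on its axis, half-way up (21 mm above its foot); its z axis points out of the mouth. Breakable. May be absent.
- ramekin_b_mid (a point): Small blue ceramic ramekin (round dish, open at the top): 58 mm across at the rim, 54 mm at the foot, 42 mm tall, wall 4 mm, 0.10 kg. The point is on its axis, half-way up (21 mm above its foot); its z axis points out of the mouth. Breakable. May be absent.
- ramekin_c_mid (a point): Small blue ceramic ramekin (round dish, open at the top): 58 mm across at the rim, 54 mm at the foot, 42 mm tall, wall 4 mm, 0.10 kg. The point is on its axis, half-way up (21 mm above its foot); its z axis points out of the mouth. Breakable. May be absent.
- espresso_cup_mid (a point): Small cup, green above and white below, 48 mm tall: a round bowl 64 mm across at the rim and about 46 mm at the foot, 0.13 kg, with a 12 mm wide ring handle along its own -y, to 55 mm from the bowl's axis. The point is on the bowl's axis, half-way up (24 mm above its foot); its z axis points out of the mouth. It can be gripped across the bowl along its own x (63 mm). Breakable. May be absent.
- mandarin: Orange mandarin, 55 mm across, 48 mm tall. A bystander on the worktop, to be left where it is; the point is the centre of its underside.
- kitchen_timer: Round cream and black kitchen timer, 58x75 mm, 72 mm tall. A bystander, to be left where it is; the point is the centre of its underside.
- front (a point): Foot of the cupboard's front face, in its middle, at worktop level (does not move with the door); axes parallel to those of point tray. The cupboard is a fixed low white box with a wooden top: 300 mm wide, 215 mm deep (x from 0 to +215 mm here), 140 mm high. The door shuts flat against the front face.
Mind the look-alikes: they are no part of the job. Leave any pink look-alike of the part that bears ramekin_c_mid alone.

How it is judged:
On the way, in this order (a step that is already met when the one before it is completed fails the run):
1. the door is pulled out past the safety catch (value of joint door above 0.07 m), for 0.1 s.
2. every ramekin and the cup stands on the tray while the door is open (value of joint door above 0.07 m and x of ramekin_a_mid in the frame of tray between 0.005 and 0.185 m and y of ramekin_a_mid in the frame of tray between -0.125 and 0.125 m and z of ramekin_a_mid in the frame of tray between 0.013 and 0.029 m and angle between each of ramekin_a_mid, ramekin_b_mid, ramekin_c_mid, espresso_cup_mid's own z axis and vertical below 0.15 rad and x of ramekin_b_mid in the frame of tray between 0.005 and 0.185 m and y of ramekin_b_mid in the frame of tray between -0.125 and 0.125 m and z of ramekin_b_mid in the frame of tray between 0.013 and 0.029 m and x of ramekin_c_mid in the frame of tray between 0.005 and 0.185 m and y of ramekin_c_mid in the frame of tray between -0.125 and 0.125 m and z of ramekin_c_mid in the frame of tray between 0.013 and 0.029 m and x of espresso_cup_mid in the frame of tray between 0.005 and 0.185 m and y of espresso_cup_mid in the frame of tray between -0.125 and 0.125 m and z of espresso_cup_mid in the frame of tray between 0.016 and 0.032 m), for 0.2 s.
At the end, for the whole second after the job is handed in: The door is shut (within 4 mm), the catch is up (within 2 mm), and every ramekin and the cup present stands on the tray (middle point 5 to 185 mm behind the door, within 125 mm of the tray's middle line, foot on the tray within 8 mm), upright within 0.15 rad and at rest (value of joint door below 0.004 m and value of joint catch below 0.002 m and x of ramekin_a_mid in the frame of tray between 0.005 and 0.185 m and y of ramekin_a_mid in the frame of tray between -0.125 and 0.125 m and z of ramekin_a_mid in the frame of tray between 0.013 and 0.029 m and angle between each of ramekin_a_mid, ramekin_b_mid, ramekin_c_mid, espresso_cup_mid's own z axis and vertical below 0.15 rad and x of ramekin_b_mid in the frame of tray between 0.005 and 0.185 m and y of ramekin_b_mid in the frame of tray between -0.125 and 0.125 m and z of ramekin_b_mid in the frame of tray between 0.013 and 0.029 m and x of ramekin_c_mid in the frame of tray between 0.005 and 0.185 m and y of ramekin_c_mid in the frame of tray between -0.125 and 0.125 m and z of ramekin_c_mid in the frame of tray between 0.013 and 0.029 m and x of espresso_cup_mid in the frame of tray between 0.005 and 0.185 m and y of espresso_cup_mid in the frame of tray between -0.125 and 0.125 m and z of espresso_cup_mid in the frame of tray between 0.016 and 0.032 m and linear speed of each of ramekin_a, ramekin_b, ramekin_c, espresso_cup below 0.02 m/s); the robot touches nothing.
It fails at once if a ramekin or the cup is gripped with more than about 15 N (both fingers together press on it with over 34 N) (contact force between the fingers and ramekin_a above 34 N or contact force between the fingers and ramekin_b above 34 N or contact force between the fingers and ramekin_c above 34 N or contact force between the fingers and espresso_cup above 34 N).
It fails at once if the mandarin or the kitchen timer is moved by more than 30 mm (distance of any of mandarin, kitchen_timer from where it was at the start of the episode above 0.03 m).
Of ramekin_a, ramekin_b, ramekin_c, espresso_cup only 3 to 4 are there at a start; the rules pass over those that are not, and their reading is None.
At some moment in a run one of ramekin_a, ramekin_b, ramekin_c, espresso_cup may be knocked a few centimetres aside while the robot is not near it.
It also fails if it takes over 210 s, if anything falls off the work surface, if the arm or the gripper's body presses on something with over 40 N, if the wrist force passes 120 N, or if a joint passes its speed limit or range.

### The arm

A 7-joint arm with a two-finger parallel gripper is mounted at the origin on a cart in front of the work surface, level with it; the furniture and walls round the work are solid. World frame = base frame: x ahead of the robot, y to its left, z up, the work surface at z = 0. Lengths are in m, angles in rad, forces in N, time in s.
With the tool pointing down it reaches from about 0.425 to 0.925 m from the base axis. Payload 6.8 kg.
Tool frame: the origin (TCP) lies at the very end of the fingers, on their centre line; the grasp point (between the pads) lies 19 mm behind it; z points along the fingers, y is the line along which they close (so a half turn about z gives the same grasp; the last joint's range is limited). The gripper opens to 85 mm and grips with 20 to 120 N. Pads are 22 mm wide; open, the fingers measure 114 mm over their backs; the gripper's body (76 mm by 85 mm) begins 54 mm behind the grasp point. The pads swing forward as they close: fully open they stand 13 mm farther back than shut.
Start: joints at [-1.264, 0.477, 0.022, 1.555, -0.011, 1.109, -0.083], TCP at [0.272, 0.618, 0.231] pointing down, gripper open.
Joint ranges: [-2.96, 2.96], [-0.34, 2.1], [-1.41, 1.46], [0.24, 2.44], [-1.37, 4.51], [0.17, 1.92], [-2.96, 2.96]. Speed limits (rad/s): [2.39, 2.39, 3.14, 3.14, 3.14, 3.14, 3.14].

### API

Orientations are given as a unit quaternion [w, x, y, z].
In Python, from station import bot gives the robot as it stands.
- The arm moves only by the tool apply_moves, never from a script. Its argument "deltas" is a list of rows, each a list of 3 entries, a list of its own where there are three numbers: the closure, from 0 (fully open) to 1 (shut), then the shift along the tool's x, y, z in units of 0.2 m (1.0 is 0.2 m), then the turn about the tool's z in units of 2 pi rad (1.0 is 2 pi rad). A call has 1 to 12 rows; each row is the pose to reach, as a shift and turn from the pose commanded when the call began, along the tool's axes at that moment, turning the shorter way round; what a row does not reach only later rows make up. A row lasts 1/10 s, in which the tool goes at most 50 mm and 8.59 degrees, less where a joint would pass 70% of its speed; a pose out of reach is approached as far as the arm can. A call with a number of a shift or a turn outside -1 to 1 is refused whole. A call with a gripper value outside its range is refused whole. The fingers move at their own pace and stop on an object; "squeeze" is the grip in N (left out, the last holds). Time passes only in rows, so rows that repeat a pose let the fingers close. It gives the time, the measured TCP pose, the force, the opening and the grip force at its end, in the units of the state.
- bot.get_obs(): the state, without advancing time (a new reading comes with each control period).
- bot.read_camera(name): name is "scene" or "top"; returns a dict with "color" (384x512x3 uint8, red, green, blue), "intrinsics" (3x3 intrinsics, pixels), "pose" (4x4, takes a point from camera to world coordinates). Camera axes: x right, y down, z forward; pixel columns grow to the right and rows downward; lengths in m; the calibration is good to about 2 mm. A picture is of the moment at which its call begins. There is no depth.
- bot.hand_in(): hands the job in; it is judged then, once.
Trained networks look in a picture, given as the dict that the camera call returned (one of the last four; its "shot" number tells which), for a name from the list of things; names that differ only in an ending like _2 or _b are one class to them, and where a whole thing is asked for, a point or a joint stands for the part that bears it (a point fixed in the world has none). Each returns a list of dicts, best first, with "confidence" (0 to 1); they miss things now and then, are a little off and sometimes report something else, mostly with a low value. They report only what shows in the picture. A call takes as long as a camera call. They do not tell look-alikes from the thing itself.
- bot.look_for(picture, target): "point" ([x, y, z] in m, in world coordinates, good to about 4 mm: the middle of the surface that is visible of it).
The state is a dict: "t": time; "q": joint angles; "joint_vel": joint speeds; "joint_torque": joint torques, N m; "eef_pos": TCP position; "tool_rot": TCP orientation; "contact_force": force on the tool from outside, world axes, zero at the start; "torque": the same for the moment, N m; "gripper_width": opening from 0.0 (shut) to 1.0 (fully open); "grasp_force": force on a finger pad.
Only numpy, scipy, OpenCV 4.12 (cv2) and the standard library are available. Lean on these libraries where they do the work, as an engineer would, in place of code of your own. Each camera call takes 0.05 s, during which the arm holds its last target. There are 200 camera calls.

## Working session

There is one attempt and no reset: what is moved stays moved. The work goes in short steps, Python scripts to look and compute and a tool call to move; the robot and the scene stay as the last step left them, time stands still between calls to the robot, and variables do not carry over. Pictures are saved under pics/ and viewed, at most 14 in all, crops included, and the job is handed in when it is done.

Besides the shell and the picture viewer there is one more tool, called as name([rows], argument=value, ...), one row to a line, values as JSON. apply_moves: Moves the arm, as the interface text tells. Its arguments: {"type":"object","properties":{"deltas":{"type":"array","items":{"type":"array"}},"squeeze":{"type":"number"}},"required":["deltas"]}

```bash
mkdir -p pics; ls
cat > h.py <<'E'
from station import bot
import numpy as np, cv2
def shot(n,f=None):
    p=bot.read_camera(n)
    if f: cv2.imwrite('pics/'+f,p['color'][:,:,::-1])
    return p
def ray(p,uv):
    K=np.array(p['intrinsics']);T=np.array(p['pose'])
    d=T[:3,:3]@np.linalg.solve(K,[uv[0],uv[1],1.]);return T[:3,3],d
def onz(p,uv,z):
    o,d=ray(p,uv);return o+d*(z-o[2])/d[2]
def proj(p,X):
    K=np.array(p['intrinsics']);T=np.array(p['pose'])
    c=K@(T[:3,:3].T@(np.array(X)-T[:3,3]));return c[:2]/c[2]
def tri(p1,uv1,p2,uv2):
    o1,d1=ray(p1,uv1);o2,d2=ray(p2,uv2)
    s=np.linalg.lstsq(np.c_[d1,-d2],o2-o1,rcond=None)[0]
    a=o1+d1*s[0];b=o2+d2*s[1];return (a+b)/2,np.linalg.norm(a-b)
def state():
    s=bot.get_obs();print({k:np.round(s[k],3).tolist() for k in s if k in('t','q','eef_pos','tool_rot','contact_force','gripper_width','grasp_force')});return s
E
python3 - <<'E'
from h import *
np.set_printoptions(precision=3,suppress=True)
state()
for n in('scene','top'):
    p=shot(n,n+'1.png');print(n,np.array(p['pose'])[:3],np.array(p['intrinsics'])[0])
    for t in('ramekin_a_mid','espresso_cup_mid','handle','door_top','catch_pad','mandarin','kitchen_timer'):
        for d in bot.look_for(p,t)[:5]:
            print(t,np.round(d['point'],3),round(d['confidence'],2),np.round(proj(p,d['point'])))
E
```

```text
pics
{'t': 0.0, 'q': [-1.264, 0.478, 0.022, 1.556, -0.012, 1.109, -0.083], 'eef_pos': [0.272, 0.617, 0.23], 'tool_rot': [-0.0, 0.206, 0.979, -0.001], 'contact_force': [0.18, -0.528, -1.496], 'grasp_force': 0.0, 'gripper_width': 1.003}
scene [[ 0.833 -0.358  0.421  0.135]
 [-0.553 -0.558  0.62  -0.581]
 [ 0.013 -0.749 -0.662  0.822]] [347.023   0.    249.876]
ramekin_a_mid [ 0.441 -0.097  0.021] 0.96 [241. 272.]
ramekin_a_mid [0.616 0.298 0.091] 0.34 [223. 160.]
handle [0.618 0.298 0.092] 0.85 [224. 159.]
door_top [0.617 0.296 0.092] 0.58 [224. 160.]
catch_pad [0.615 0.296 0.09 ] 0.87 [223. 160.]
mandarin [ 0.424 -0.242  0.039] 0.62 [267. 312.]
kitchen_timer [ 0.423 -0.341  0.052] 0.77 [293. 343.]
top [[ 0.413 -0.857  0.309  0.061]
 [-0.911 -0.389  0.141 -0.14 ]
 [-0.001 -0.339 -0.941  1.585]] [402.923   0.    257.049]
ramekin_a_mid [0.617 0.317 0.1  ] 0.72 [211. 154.]
ramekin_a_mid [ 0.443 -0.101  0.012] 0.48 [288. 239.]
espresso_cup_mid [0.676 0.084 0.031] 0.59 [269. 171.]
handle [0.615 0.318 0.1  ] 0.96 [211. 155.]
door_top [0.619 0.32  0.101] 0.92 [211. 154.]
door_top [0.439 0.056 0.008] 0.7 [252. 225.]
catch_pad [0.611 0.318 0.099] 0.82 [210. 155.]
mandarin [ 0.428 -0.236  0.042] 0.69 [320. 255.]
mandarin [0.676 0.085 0.027] 0.55 [269. 171.]
kitchen_timer [ 0.428 -0.326  0.056] 0.82 [342. 265.]
```

View pics/scene1.png

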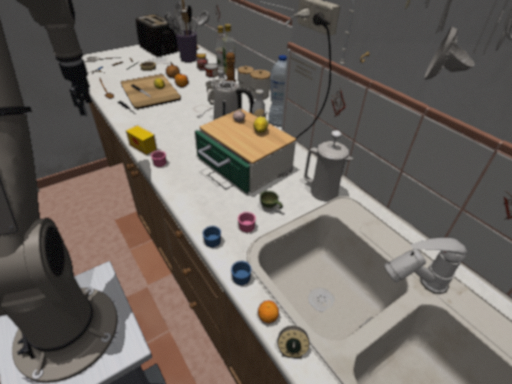

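View pics/top1.png

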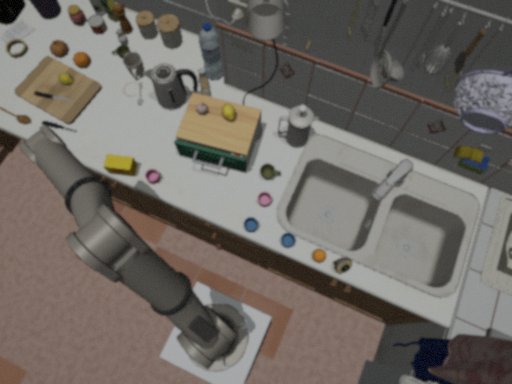

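The pictures show two blue ramekins (scene 212,236 and 241,272), two pink look-alikes (246,222 and 158,158), the green cup (269,200) with its handle to the right, and the cupboard with the green door. I'll zoom in for the geometry.

Run:
```python
from h import *
np.set_printoptions(precision=3,suppress=True)
ps=shot('scene');pt=shot('top')
C={}
for n,p in(('scene',ps),('top',pt)):
    hsv=cv2.cvtColor(p['color'],cv2.COLOR_RGB2HSV)
    m=((hsv[...,0]>98)&(hsv[...,0]<120)&(hsv[...,1]>120)&(hsv[...,2]>40)).astype(np.uint8)
    k,l,st,c=cv2.connectedComponentsWithStats(m)
    for i in range(1,k):
        if st[i,4]>25: print(n,st[i],c[i],onz(p,c[i],.025))
s=ps['color'][100:260,190:300];t=pt['color'][85:255,160:310]
cv2.imwrite('pics/cs.png',cv2.resize(s,None,fx=5,fy=3.75*1,interpolation=cv2.INTER_CUBIC)[:,:,::-1]) if 0 else None
cv2.imwrite('pics/cs.png',cv2.resize(ps['color'][100:220,190:310],None,fx=5,fy=5,interpolation=cv2.INTER_CUBIC)[:,:,::-1])
cv2.imwrite('pics/ct.png',cv2.resize(pt['color'][90:190,165:295],None,fx=6,fy=6,interpolation=cv2.INTER_CUBIC)[:,:,::-1])
```

```text
scene [279  55   7   5  28] [282.107  57.107] [1.508 1.109 0.025]
scene [205 228  15  18 217] [211.834 236.364] [0.433 0.058 0.025]
scene [233 263  17  21 282] [240.982 272.695] [ 0.437 -0.101  0.025]
top [203  23   8   7  42] [206.643  26.238] [1.244 0.666 0.025]
top [463 157  26  12 109] [479.229 162.89 ] [ 1.076 -0.708  0.025]
top [284 234  10  12  27] [288.852 237.963] [ 0.446 -0.102  0.025]
```

View pics/cs.png

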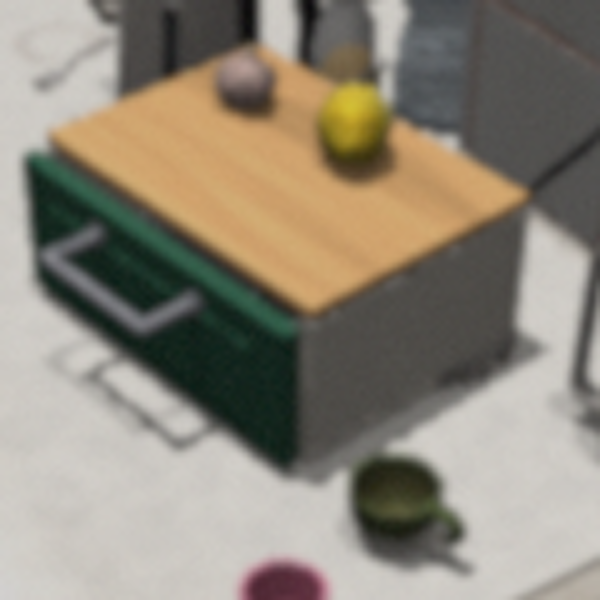

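View pics/ct.png

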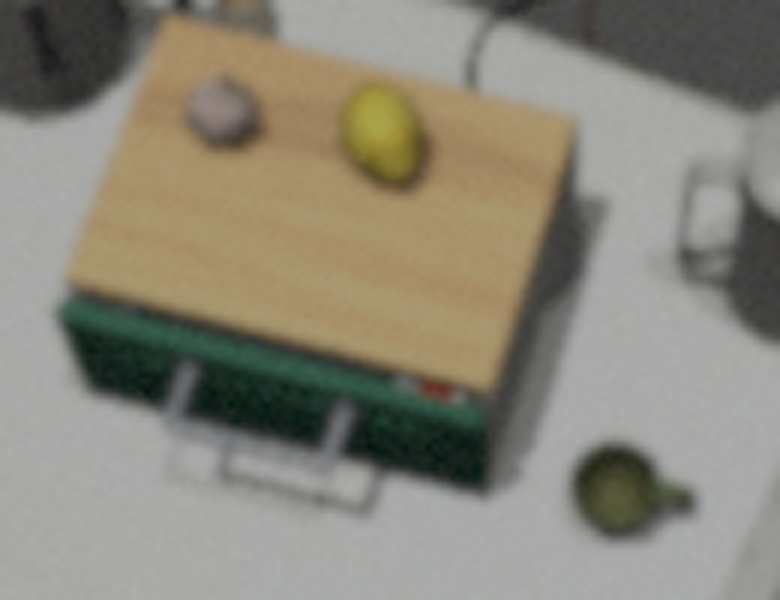

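```bash
python3 - <<'E'
from h import *
from scipy.optimize import least_squares
np.set_printoptions(precision=4,suppress=True)
ps=shot('scene');pt=shot('top')
S=lambda u,v:(190+(u+.5)/5-.5,100+(v+.5)/5-.5)
T=lambda u,v:(165+(u+.5)/6-.5,90+(v+.5)/6-.5)
# local pts rel. front: (x,y,z, moves)
W=dict(FL=(0,.15,.14,0),FR=(0,-.15,.14,0),RL=(.215,.15,.14,0),RR=(.215,-.15,.14,0),
 DL=(-.016,.15,.13,1),DR=(-.016,-.15,.13,1),BR=(-.016,-.15,.01,1),BL=(-.016,.15,.01,1),HL=(-.061,.055,.105,1),HR=(-.061,-.055,.105,1),
 P=(.024,-.11,.11,1))
obs=[(ps,S(315,310),'FR'),(ps,S(50,135),'FL'),(ps,S(258,45),'RL'),(ps,S(527,193),'RR'),(ps,S(28,160),'DL'),(ps,S(298,332),'DR'),(ps,S(290,472),'BR'),(ps,S(45,258),'HL'),(ps,S(145,328),'HR'),
(pt,T(165,15),'RL'),(pt,T(575,122),'RR'),(pt,T(492,388),'FR'),(pt,T(70,280),'FL'),(pt,T(60,318),'DL'),(pt,T(488,420),'DR'),(pt,T(485,490),'BR'),(pt,T(90,388),'BL'),(pt,T(170,430),'HL'),(pt,T(327,462),'HR')]
def X(v,k):
    x,y,z,m=W[k];c,s=np.cos(v[2]),np.sin(v[2]);x=x-m*v[3]
    return np.array([v[0]+c*x-s*y,v[1]+s*x+c*y,z])
f=lambda v:np.concatenate([proj(p,X(v,k))-uv for p,uv,k in obs])
r=least_squares(f,[.68,.25,0,.02],loss='soft_l1')
print('front x,y,yaw,open',r.x);
for (p,uv,k),e in zip(obs,f(r.x).reshape(-1,2)):print(k,e)
for k in('HL','HR','P','FL','FR','DL','DR'):print(k,X(r.x,k))
print(T(435,388),proj(pt,X(r.x,'P')))
# objects: circles centres
cs=S(400,490);ct=T(615,487)
print('cup rim',tri(ps,S(398,482),pt,T(615,487)),onz(pt,T(680,500),.03),onz(pt,T(615,487),.048), onz(ps,S(398,480),.048),onz(ps,S(455,525),.03))
hs=bot.look_for
E
python3 - <<'E'
import sys;sys.path.insert(0,'.')
import os;os.chdir('.')
from h import *
ps=shot('scene');pt=shot('top')
a=cv2.resize(ps['color'][195:295,190:270],None,fx=6,fy=6,interpolation=cv2.INTER_CUBIC)
b=cv2.resize(pt['color'][185:250,235:300],None,fx=5,fy=5,interpolation=cv2.INTER_CUBIC)
c=np.zeros((600,800,3),np.uint8);c[:600,:480]=a;c[:320,480:]=b[:320,:320];cv2.imwrite('pics/ram.png',c[:,:,::-1])
E
```

```text
front x,y,yaw,open [0.6354 0.3249 0.1569 0.004 ]
FR [-0.0382  0.2616]
FL [-1.2825 -0.4324]
RL [-0.0386 -0.5236]
RR [1.2331 0.0582]
DL [-0.99   -1.2712]
DR [-1.1635  0.7359]
BR [ 0.1002 -0.0013]
HL [1.5715 0.1149]
HR [0.8542 0.0179]
RL [-0.1403  0.0693]
RR [ 0.7038 -1.1799]
FR [0.2053 0.296 ]
FL [-1.406   0.2148]
DL [-0.916  -0.6619]
DR [-0.4546  0.4805]
BR [0.8398 0.5063]
BL [-0.4536  0.3619]
HL [ 0.5784 -1.1433]
HR [0.5743 0.2167]
HL [0.5626 0.3691 0.105 ]
HR [0.5798 0.2604 0.105 ]
P [0.6723 0.2194 0.11  ]
FL [0.6119 0.4731 0.14  ]
FR [0.6588 0.1768 0.14  ]
DL [0.5922 0.4699 0.13  ]
DR [0.639  0.1736 0.13  ]
(237.08333333333331, 154.25) [238.8056 150.9643]
cup rim (array([0.6654, 0.0884, 0.0517]), np.float64(0.004176174959629476)) [0.6815 0.0472 0.03  ] [0.6647 0.0896 0.048 ] [0.6714 0.093  0.048 ] [0.6895 0.0521 0.03  ]
```

View pics/ram.png

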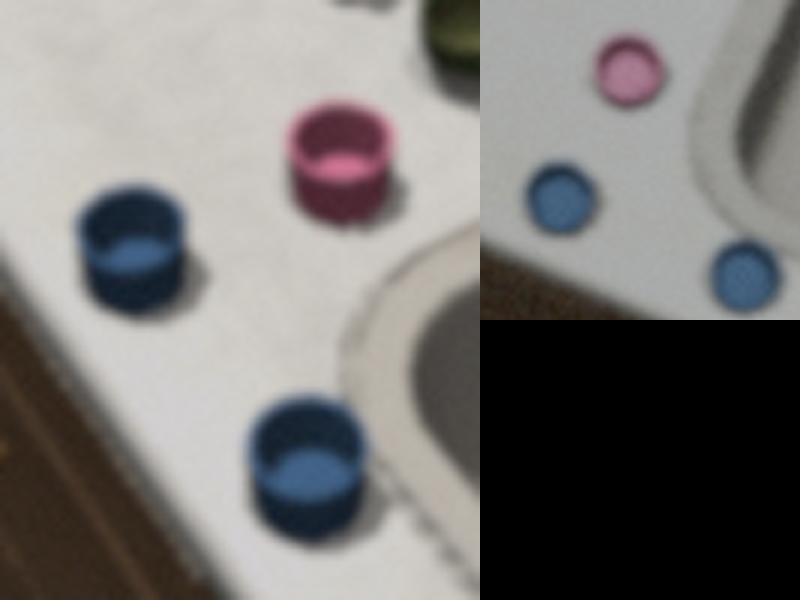

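The ramekin crop shows rims at scene crop (131,228) and (308,447), and in the top part at (561,200) and (745,277). The cupboard fit is within about 1 px. Next is the move helper.

```bash
cat >> h.py <<'E'
F=np.array([.6354,.3249]);YAW=.1569
def cup(x,y):  # front-frame -> world xy
    c,s=np.cos(YAW),np.sin(YAW);return F+np.array([c*x-s*y,s*x+c*y])
def go(xy,z,ya=None):
    s=bot.get_obs();w,a,b,c=s['tool_rot']
    R=np.array([[1-2*(b*b+c*c),2*(a*b-w*c),2*(a*c+w*b)],[2*(a*b+w*c),1-2*(a*a+c*c),2*(b*c-w*a)],[2*(a*c-w*b),2*(b*c+w*a),1-2*(a*a+b*b)]])
    d=R.T@(np.array([*xy,z])-s['eef_pos'])/.2
    y=np.degrees(np.arctan2(R[1,1],R[0,1]))
    t=0 if ya is None else -((np.degrees(ya)-y+90)%180-90)/360
    print('tgt',np.round([*xy,z],3),'tooly',round(y,1),'delta',np.round(d,3),'turn',round(t,4),'down',np.round(R[:,2],3))
E
python3 - <<'E'
from h import *
np.set_printoptions(precision=4,suppress=True)
ps=shot('scene');pt=shot('top')
A=lambda u,v:(190+(u+.5)/6-.5,195+(v+.5)/6-.5)
B=lambda u,v:(235+(u-480+.5)/5-.5,185+(v+.5)/5-.5)
for a,b in(((131,225),(561,200)),((308,445),(745,277)),((340,140),(630,72))):
    print(tri(ps,A(*a),pt,B(*b)),onz(ps,A(*a),.042),onz(pt,B(*b),.042))
go(cup(-.065,0),.23,YAW)
E
```

```text
(array([0.4299, 0.0545, 0.0483]), np.float64(0.003132875130564149)) [0.4339 0.0596 0.042 ] [0.4298 0.0556 0.042 ]
(array([ 0.4341, -0.1015,  0.0443]), np.float64(0.0037080950116870235)) [ 0.4369 -0.1003  0.042 ] [ 0.4328 -0.101   0.042 ]
(array([0.5496, 0.0485, 0.0472]), np.float64(0.002705548361384169)) [0.5538 0.0526 0.042 ] [0.5499 0.0495 0.042 ]
tgt [0.571 0.315 0.23 ] tooly 66.2 delta [-1.98  -0.784  0.006] turn 0.159 down [-0.  0. -1.]
```

apply_moves([
  [0.5,[-0.2,-0.08,0],0.02],
  [0.5,[-0.4,-0.16,0],0.04],
  [0.5,[-0.6,-0.24,0],0.06],
  [0.5,[-0.8,-0.3,0],0.08],
  [0.5,[-1.0,-0.39,0],0.1],
  [0.5,[-1.0,-0.39,0],0.12],
  [0.5,[-1.0,-0.39,0],0.14],
  [0.5,[-1.0,-0.39,0],0.159],
  [0.5,[-1.0,-0.39,0],0.159],
], squeeze=10)

```text
t: 2.1
eef_pos: [0.4236, 0.4658, 0.2313]
tool_rot: [0.0, 0.65, 0.76, 0.0]
contact_force: [0.4, 0.6, 0.6]
gripper_width: 0.501
grasp_force: 0.0
```

Run:
```python
from h import *
state()
go(cup(-.065,0),.20,YAW)
```

```text
{'t': 2.1, 'q': [-1.143, 0.41, 0.283, 1.685, -0.127, 1.064, -0.664], 'eef_pos': [0.424, 0.466, 0.231], 'tool_rot': [0.0, 0.65, 0.76, 0.0], 'contact_force': [0.355, 0.575, 0.641], 'grasp_force': 0.0, 'gripper_width': 0.501}
tgt [0.571 0.315 0.2  ] tooly 8.9 delta [-0.861  0.612  0.157] turn -0.0001 down [ 0. -0. -1.]
```

apply_moves([
  [0.5,[-0.2,0.14,0.03],0],
  [0.5,[-0.4,0.28,0.06],0],
  [0.5,[-0.6,0.42,0.1],0],
  [0.5,[-0.8,0.56,0.14],0],
  [0.5,[-0.86,0.61,0.16],0],
  [0.5,[-0.86,0.61,0.16],0],
  [0.5,[-0.86,0.61,0.16],0],
])

```text
t: 2.8
eef_pos: [0.5704, 0.316, 0.1991]
tool_rot: [-0.001, 0.649, 0.761, -0.0]
contact_force: [0.4, -0.4, 0.1]
gripper_width: 0.502
grasp_force: 0.0
```

Run:
```python
from h import *
p=shot('top');s=shot('scene')
go(cup(-.065,0),.087,YAW)
c=np.zeros((480,800,3),np.uint8)
c[:,:400]=cv2.resize(p['color'][100:196,180:260],None,fx=5,fy=5,interpolation=cv2.INTER_CUBIC)
c[:,400:]=cv2.resize(s['color'][90:186,190:270],None,fx=5,fy=5,interpolation=cv2.INTER_CUBIC)
cv2.imwrite('pics/h1.png',c[:,:,::-1])
```

```text
tgt [0.571 0.315 0.087] tooly 9.2 delta [-0.015  0.006  0.562] turn 0.0007 down [-0.001  0.001 -1.   ]
```

View pics/h1.png

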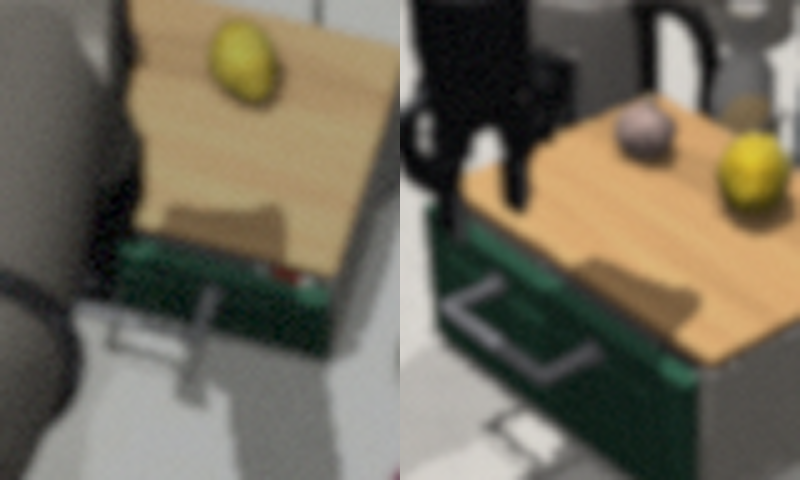

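In the scene view the two fingertips (455,220) and (515,190) are above the handle, one in front of the bar and one behind it. I'll go down.

apply_moves([
  [0.5,[-0.015,0.006,0.1],0],
  [0.5,[-0.015,0.006,0.2],0],
  [0.5,[-0.015,0.006,0.28],0],
  [0.5,[-0.015,0.006,0.36],0],
  [0.5,[-0.015,0.006,0.42],0],
  [0.5,[-0.015,0.006,0.48],0],
  [0.5,[-0.015,0.006,0.53],0],
  [0.5,[-0.015,0.006,0.56],0],
  [0.5,[-0.015,0.006,0.56],0],
])

```text
t: 3.8
eef_pos: [0.5733, 0.3123, 0.0873]
tool_rot: [0.0, 0.65, 0.76, 0.0]
contact_force: [-0.0, -0.3, 0.3]
gripper_width: 0.496
grasp_force: 0.0
```

apply_moves([
  [1,[0,0,0],0],
  [1,[0,0,0],0],
  [1,[0,0,0],0],
  [1,[0,0,0],0],
  [1,[0,0,0],0],
  [1,[0,0,0],0],
  [1,[0,0,0],0],
  [1,[0,0,0],0],
], squeeze=10)

```text
t: 4.6
eef_pos: [0.5726, 0.3122, 0.0874]
tool_rot: [-0.0, 0.649, 0.76, 0.0]
contact_force: [-1.5, -0.2, 1.9]
gripper_width: 0.1
grasp_force: 20.0
```

Squeeze seems to clamp at 20 N. I'll test on the steel bar whether the closure command gives a lighter grip.

apply_moves([
  [0.88,[0,0,0],0],
  [0.88,[0,0,0],0],
  [0.88,[0,0,0],0],
  [0.88,[0,0,0],0],
], squeeze=20)

```text
t: 5.0
eef_pos: [0.5728, 0.3122, 0.0873]
tool_rot: [0.0, 0.649, 0.76, 0.0]
contact_force: [0.5, 0.9, -0.1]
gripper_width: 0.121
grasp_force: 0.2
```

apply_moves([
  [0.9,[0,0,0],0],
  [0.9,[0,0,0],0],
  [0.9,[0,0,0],0],
  [0.9,[0,0,0],0],
])

```text
t: 5.4
eef_pos: [0.5727, 0.3122, 0.0873]
tool_rot: [0.0, 0.65, 0.76, 0.0]
contact_force: [-0.4, -0.0, 0.5]
gripper_width: 0.112
grasp_force: 19.5
```

apply_moves([
  [0.92,[0,0,0],0],
  [0.92,[0,0,0],0],
  [0.92,[0,0,0],0],
  [0.92,[0,0,0],0],
])

```text
t: 5.8
eef_pos: [0.5727, 0.3122, 0.0873]
tool_rot: [-0.0, 0.65, 0.76, 0.0]
contact_force: [-0.3, -0.0, -0.3]
gripper_width: 0.111
grasp_force: 19.5
```

apply_moves([
  [0.96,[0,0,0],0],
  [0.96,[0,0,0],0],
  [0.96,[0,0,0],0],
  [0.96,[0,0,0],0],
], squeeze=5)

```text
t: 6.2
eef_pos: [0.5727, 0.3122, 0.0873]
tool_rot: [0.0, 0.65, 0.76, 0.0]
contact_force: [0.3, 0.3, 0.5]
gripper_width: 0.102
grasp_force: 19.5
```

apply_moves([
  [0.87,[0,0,0],0],
  [0.87,[0,0,0],0],
  [0.87,[0,0,0],0],
  [0.885,[0,0,0],0],
  [0.885,[0,0,0],0],
  [0.885,[0,0,0],0],
  [0.885,[0,0,0],0],
  [0.885,[0,0,0],0],
])

```text
t: 7.0
eef_pos: [0.5727, 0.3121, 0.0873]
tool_rot: [0.0, 0.65, 0.76, -0.0]
contact_force: [0.9, -0.8, -0.4]
gripper_width: 0.115
grasp_force: 2.2
```

apply_moves([
  [0.89,[0,0,0],0],
  [0.89,[0,0,0],0],
  [0.89,[0,0,0],0],
  [0.89,[0,0,0],0],
])

```text
t: 7.4
eef_pos: [0.5727, 0.3121, 0.0873]
tool_rot: [0.0, 0.65, 0.76, -0.0]
contact_force: [0.8, -0.4, 0.1]
gripper_width: 0.108
grasp_force: 8.2
```

apply_moves([
  [0.895,[0,0,0],0],
  [0.895,[0,0,0],0],
  [0.895,[0,0,0],0],
  [0.895,[0,0,0],0],
])

```text
t: 7.8
eef_pos: [0.5727, 0.3121, 0.0873]
tool_rot: [0.0, 0.65, 0.76, 0.0]
contact_force: [0.1, -0.4, 1.5]
gripper_width: 0.107
grasp_force: 15.1
```

Contact begins near 0.884 and rises about 1.3 N per 0.001 of closure, so ceramics can be gripped by closure. Now pull the door.

apply_moves([
  [1,[0,0,0],0],
  [1,[0,0,0],0],
  [1,[0,0,0],0],
  [1,[0,-0.03,0],0],
  [1,[0,-0.07,0],0],
  [1,[0,-0.11,0],0],
  [1,[0,-0.15,0],0],
  [1,[0,-0.18,0],0],
  [1,[0,-0.2,0],0],
  [1,[0,-0.21,0],0],
  [1,[0,-0.21,0],0],
], squeeze=40)

```text
t: 8.9
eef_pos: [0.5304, 0.3058, 0.0874]
tool_rot: [-0.0, 0.649, 0.761, -0.0]
contact_force: [-1.7, 0.6, 3.0]
gripper_width: 0.099
grasp_force: 40.0
```

apply_moves([
  [1,[0,-0.01,0],0],
  [1,[0,-0.02,0],0],
  [1,[0,-0.03,0],0],
  [1,[0,-0.03,0],0],
])

```text
t: 9.3
eef_pos: [0.5293, 0.3057, 0.0875]
tool_rot: [0.002, 0.65, 0.76, 0.004]
contact_force: [12.8, 4.6, -11.2]
gripper_width: 0.1
grasp_force: 39.0
```

The door stopped at 0.044 m of travel with force building, so it is at the catch (0.048). Release and go up.

apply_moves([
  [0.6,[0,0.03,0],0],
  [0.5,[0,0.03,0],0],
  [0.5,[0,0.03,0],0],
  [0.5,[0,0.03,0],0],
  [0.5,[0,0.03,-0.2],0],
  [0.5,[0,0.03,-0.4],0],
  [0.5,[0,0.03,-0.56],0],
  [1,[0,0.03,-0.56],0],
  [1,[0,0.03,-0.56],0],
  [1,[0,0.03,-0.56],0],
])

```text
t: 10.3
eef_pos: [0.5301, 0.3053, 0.198]
tool_rot: [-0.0, 0.649, 0.76, -0.001]
contact_force: [0.1, 0.2, -0.1]
gripper_width: 0.004
grasp_force: 0.0
```

Run:
```python
from h import *
state()
go(cup(-.024,-.110),.20,YAW)
p=shot('top');s=shot('scene')
c=np.zeros((480,800,3),np.uint8)
c[:,:400]=cv2.resize(p['color'][100:196,180:260],None,fx=5,fy=5,interpolation=cv2.INTER_CUBIC)
c[:,400:]=cv2.resize(s['color'][90:186,190:270],None,fx=5,fy=5,interpolation=cv2.INTER_CUBIC)
cv2.imwrite('pics/h2.png',c[:,:,::-1])
h=cv2.cvtColor(p['color'],cv2.COLOR_RGB2HSV).astype(int)[130:175,215:260]
m=((h[...,0]<6)|(h[...,0]>174))&(h[...,1]>110);v,u=np.nonzero(m);print(len(u),u.mean()+215,v.mean()+130,onz(p,(u.mean()+215,v.mean()+130),.113),cup(-.024,-.11))
```

```text
{'t': 10.3, 'q': [-0.873, 0.419, 0.329, 1.763, -0.158, 0.988, -0.325], 'eef_pos': [0.53, 0.305, 0.198], 'tool_rot': [-0.0, 0.649, 0.76, -0.001], 'contact_force': [0.141, 0.185, -0.067], 'grasp_force': 0.0, 'gripper_width': 0.004}
tgt [0.629 0.213 0.2  ] tooly 9.0 delta [-0.535  0.415 -0.01 ] turn 0.0001 down [-0.002 -0.001 -1.   ]
43 235.2325581395349 159.86046511627907 [0.62971855 0.21490689 0.113     ] [0.62888308 0.21250102]
```

View pics/h2.png

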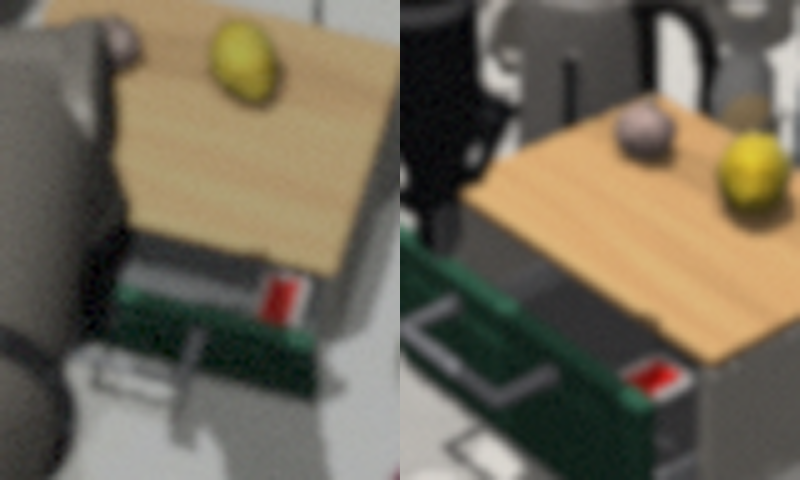

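The gap is open and the red pad shows at (281,298) in the top crop, within 3 mm of the computed place. Move over it and press.

apply_moves([
  [1,[-0.2,0.14,0],0],
  [1,[-0.4,0.28,0],0],
  [1,[-0.52,0.4,0],0],
  [1,[-0.53,0.415,0],0],
  [1,[-0.53,0.415,0],0],
  [1,[-0.53,0.415,0.1],0],
  [1,[-0.53,0.415,0.2],0],
  [1,[-0.53,0.415,0.3],0],
  [1,[-0.53,0.415,0.38],0],
  [1,[-0.53,0.415,0.41],0],
  [1,[-0.53,0.415,0.43],0],
  [1,[-0.53,0.415,0.43],0],
])

```text
t: 11.6
eef_pos: [0.6297, 0.2143, 0.1133]
tool_rot: [-0.0, 0.649, 0.761, 0.0]
contact_force: [-0.2, -0.2, -0.4]
gripper_width: 0.001
grasp_force: 0.0
```

apply_moves([
  [1,[0,0,0.02],0],
  [1,[0,0,0.04],0],
  [1,[0,0,0.05],0],
  [1,[0,0,0.06],0],
  [1,[0,0,0.06],0],
])

```text
t: 12.1
eef_pos: [0.6304, 0.2141, 0.1017]
tool_rot: [0.0, 0.65, 0.76, 0.001]
contact_force: [1.6, -0.4, 3.3]
gripper_width: 0.002
grasp_force: 1.9
```

apply_moves([
  [1,[0,0,0.015],0],
  [1,[0,0,0.025],0],
  [1,[0,0,0.035],0],
  [1,[0,0,0.04],0],
  [1,[0,0,0.04],0],
])

```text
t: 12.6
eef_pos: [0.6306, 0.2142, 0.0965]
tool_rot: [0.0, 0.65, 0.76, 0.001]
contact_force: [-7.8, -2.1, 23.9]
gripper_width: -0.004
grasp_force: 12.9
```

apply_moves([
  [1,[0,-0.02,-0.003],0],
  [1,[0,-0.04,-0.003],0],
  [1,[0,-0.06,-0.003],0],
  [1,[0,-0.08,-0.003],0],
  [1,[0,-0.1,-0.003],0],
  [1,[0,-0.12,-0.003],0],
  [1,[0,-0.14,-0.003],0],
  [1,[0,-0.16,-0.003],0],
  [1,[0,-0.18,-0.003],0],
  [1,[0,-0.21,-0.003],0],
  [1,[0,-0.24,-0.003],0],
  [1,[0,-0.24,-0.003],0],
])

```text
t: 13.8
eef_pos: [0.5832, 0.2069, 0.0957]
tool_rot: [0.0, 0.65, 0.76, 0.001]
contact_force: [-1.7, -0.6, 14.4]
gripper_width: 0.002
grasp_force: 7.3
```

Run:
```python
from h import *
state()
p=shot('top');s=shot('scene')
c=np.zeros((480,800,3),np.uint8)
c[:,:400]=cv2.resize(p['color'][100:196,180:260],None,fx=5,fy=5,interpolation=cv2.INTER_CUBIC)
c[:,400:]=cv2.resize(s['color'][100:196,190:270],None,fx=5,fy=5,interpolation=cv2.INTER_CUBIC)
cv2.imwrite('pics/h3.png',c[:,:,::-1])
```

```text
{'t': 13.8, 'q': [-0.674, 0.554, 0.315, 1.825, -0.231, 0.795, -0.084], 'eef_pos': [0.583, 0.207, 0.096], 'tool_rot': [0.0, 0.65, 0.76, 0.001], 'contact_force': [-1.731, -0.615, 14.356], 'grasp_force': 7.268, 'gripper_width': 0.002}
```

View pics/h3.png

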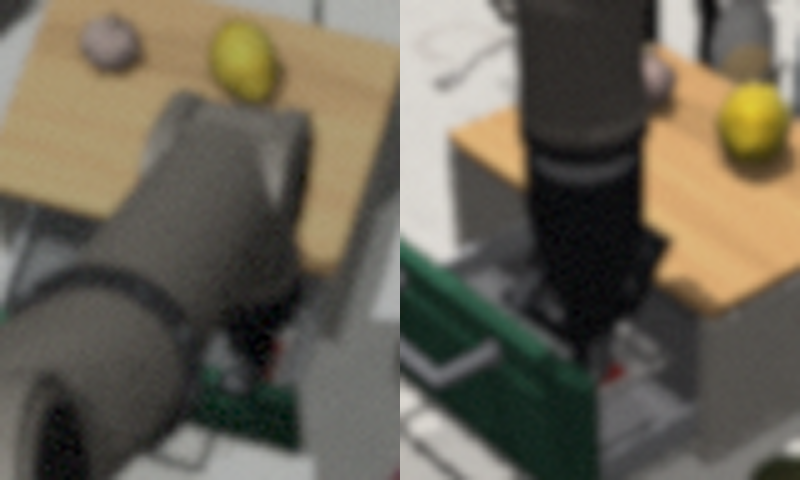

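The door is well past the catch, with the tray visible and the pad under the fingers at (610,375). Ease the pressing and pull on.

apply_moves([
  [1,[0,-0.03,-0.04],0],
  [1,[0,-0.08,-0.05],0],
  [1,[0,-0.14,-0.05],0],
  [1,[0,-0.2,-0.05],0],
  [1,[0,-0.26,-0.05],0],
  [1,[0,-0.32,-0.05],0],
  [1,[0,-0.38,-0.05],0],
  [1,[0,-0.44,-0.05],0],
  [1,[0,-0.5,-0.05],0],
  [1,[0,-0.53,-0.05],0],
  [1,[0,-0.55,-0.05],0],
  [1,[0,-0.55,-0.05],0],
])

```text
t: 15.1
eef_pos: [0.4725, 0.1892, 0.1037]
tool_rot: [-0.001, 0.649, 0.761, -0.001]
contact_force: [-2.2, 1.7, 2.8]
gripper_width: 0.001
grasp_force: 1.6
```

apply_moves([
  [1,[0,0.03,0],0],
  [1,[0,0.05,-0.1],0],
  [1,[0,0.05,-0.3],0],
  [1,[0,0.05,-0.55],0],
  [0,[0,0.05,-0.75],0],
  [0,[0,0.05,-0.75],0],
  [0,[0,0.05,-0.75],0],
])

```text
t: 15.8
eef_pos: [0.4842, 0.1903, 0.2542]
tool_rot: [0.0, 0.65, 0.76, 0.0]
contact_force: [-0.9, -0.1, 0.3]
gripper_width: 0.502
grasp_force: 0.0
```

Run:
```python
from h import *
state()
go((.432,.057),.25,0.13)
```

```text
{'t': 15.8, 'q': [-0.828, 0.2, 0.388, 1.917, -0.087, 1.039, -0.247], 'eef_pos': [0.484, 0.19, 0.254], 'tool_rot': [0.0, 0.65, 0.76, 0.0], 'contact_force': [-0.91, -0.114, 0.27], 'grasp_force': 0.0, 'gripper_width': 0.502}
tgt [0.432 0.057 0.25 ] tooly 8.9 delta [-0.618 -0.362  0.021] turn 0.0041 down [ 0.001  0.    -1.   ]
```

```bash
cat >> h.py <<'E'
def blobs(name='scene',mina=40):
    p=shot(name);h=cv2.cvtColor(p['color'],cv2.COLOR_RGB2HSV)
    m=((h[...,0]>98)&(h[...,0]<120)&(h[...,1]>110)&(h[...,2]>35)).astype(np.uint8)
    k,l,st,c=cv2.connectedComponentsWithStats(m)
    for i in range(1,k):
        if st[i,4]>mina: print(name,st[i],np.round(onz(p,c[i],.025),3))
    for d in bot.look_for(p,'ramekin_a_mid')+bot.look_for(p,'espresso_cup_mid'):
        print(' nn',np.round(d['point'],3),round(d['confidence'],2),np.round(proj(p,d['point'])))
    return p
E
python3 - <<'E'
from h import *
blobs();blobs('top',20)
E
```

```text
scene [205 228  15  19 232] [0.433 0.057 0.025]
scene [233 263  17  21 297] [ 0.437 -0.101  0.025]
 nn [0.511 0.27  0.04 ] 0.71 [202. 185.]
 nn [ 0.437 -0.1    0.023] 0.7 [241. 273.]
 nn [0.673 0.092 0.034] 0.61 [269. 199.]
top [203  23   8   8  47] [1.244 0.665 0.025]
top [463 157  26  13 131] [ 1.075 -0.706  0.025]
top [246 219  10  12  90] [0.435 0.059 0.025]
top [283 234  11  12  98] [ 0.438 -0.1    0.025]
top [423 343   6   7  21] [ 0.282 -0.706  0.025]
top [439 342   8   7  22] [ 0.312 -0.761  0.025]
 nn [ 0.443 -0.103  0.009] 0.58 [288. 240.]
 nn [0.679 0.085 0.028] 0.56 [269. 170.]
 nn [ 0.427 -0.328  0.057] 0.25 [343. 265.]
 nn [0.505 0.247 0.041] 0.22 [216. 190.]
```

apply_moves([
  [0,[-0.2,-0.12,0],0],
  [0,[-0.4,-0.24,0],0],
  [0,[-0.55,-0.32,0.1],0],
  [0,[-0.618,-0.355,0.3],0],
  [0,[-0.618,-0.355,0.5],0],
  [0,[-0.618,-0.355,0.6],0],
  [0,[-0.618,-0.355,0.7],0],
  [0,[-0.618,-0.355,0.7],0],
])

```text
t: 16.9
eef_pos: [0.4306, 0.0568, 0.1116]
tool_rot: [-0.001, 0.65, 0.76, -0.003]
contact_force: [-0.5, 0.7, 0.6]
gripper_width: 1.004
grasp_force: 0.0
```

Run:
```python
from h import *
state();go((.433,.057),.012,YAW)
```

```text
{'t': 16.9, 'q': [-0.649, 0.277, 0.434, 2.238, -0.185, 0.666, 0.074], 'eef_pos': [0.431, 0.057, 0.112], 'tool_rot': [-0.001, 0.65, 0.76, -0.003], 'contact_force': [-0.508, 0.695, 0.561], 'grasp_force': 0.0, 'gripper_width': 1.004}
tgt [0.433 0.057 0.012] tooly 9.0 delta [-0.     0.015  0.498] turn -0.0 down [-0.005 -0.003 -1.   ]
```

apply_moves([
  [0,[0,0.012,0.1],0],
  [0,[0,0.012,0.2],0],
  [0,[0,0.012,0.3],0],
  [0,[0,0.012,0.4],0],
  [0,[0,0.012,0.47],0],
  [0,[0,0.012,0.495],0],
  [0.2,[0,0.012,0.495],0],
  [0.27,[0,0.012,0.495],0],
  [0.27,[0,0.012,0.495],0],
  [0.27,[0,0.012,0.495],0],
], squeeze=20)

```text
t: 17.9
eef_pos: [0.4356, 0.0582, 0.0155]
tool_rot: [0.0, 0.649, 0.76, 0.001]
contact_force: [0.3, -0.5, 0.6]
gripper_width: 0.731
grasp_force: 0.0
```

apply_moves([
  [0.29,[0,0,0],0],
  [0.295,[0,0,0],0],
  [0.3,[0,0,0],0],
  [0.305,[0,0,0],0],
  [0.305,[0,0,0],0],
  [0.305,[0,0,0],0],
])

```text
t: 18.5
eef_pos: [0.435, 0.058, 0.0148]
tool_rot: [-0.0, 0.65, 0.76, -0.0]
contact_force: [-0.7, 1.1, -0.5]
gripper_width: 0.698
grasp_force: 0.1
```

apply_moves([
  [0.31,[0,0,0],0],
  [0.314,[0,0,0],0],
  [0.318,[0,0,0],0],
  [0.318,[0,0,0],0],
  [0.318,[0,0,0],0],
])

```text
t: 19.0
eef_pos: [0.4349, 0.0579, 0.0149]
tool_rot: [-0.0, 0.65, 0.76, -0.0]
contact_force: [-2.9, -0.1, 4.2]
gripper_width: 0.681
grasp_force: 3.9
```

apply_moves([
  [0.321,[0,0,0],0],
  [0.324,[0,0,0],0],
  [0.324,[0,0,0],0],
  [0.324,[0,0,0],0],
])

```text
t: 19.4
eef_pos: [0.4349, 0.0579, 0.015]
tool_rot: [-0.0, 0.649, 0.76, -0.0]
contact_force: [-2.8, 0.5, 6.9]
gripper_width: 0.679
grasp_force: 9.5
```

apply_moves([
  [0.324,[0,0,-0.1],0],
  [0.324,[0,0,-0.25],0],
  [0.324,[0,0,-0.45],0],
  [0.324,[0,0,-0.65],0],
  [0.324,[0,0,-0.85],0],
  [0.324,[0,0,-0.95],0],
  [0.324,[0,0,-0.95],0],
])

```text
t: 20.1
eef_pos: [0.4372, 0.0586, 0.2076]
tool_rot: [0.001, 0.649, 0.76, 0.003]
contact_force: [0.2, 0.4, -1.3]
gripper_width: 0.679
grasp_force: 9.7
```

Run:
```python
from h import *
state();go(cup(-.09,.09),.20,YAW)
p=shot('top','t5.png');s=shot('scene','s5.png')
c=np.zeros((480,800,3),np.uint8)
c[:,:400]=cv2.resize(p['color'][130:226,180:260],None,fx=5,fy=5,interpolation=cv2.INTER_CUBIC)
c[:,400:]=cv2.resize(s['color'][120:216,180:260],None,fx=5,fy=5,interpolation=cv2.INTER_CUBIC)
cv2.imwrite('pics/h4.png',c[:,:,::-1])
for k,(x,y,z) in dict(DLb=(0,.15,.13),DRb=(0,-.15,.13),H=(-.061,0,.105)).items():
    X=[*cup(x-.195,y),z];print(k,(proj(p,X)-[180,130])*5,(proj(s,X)-[180,120])*5+[400,0])
```

```text
{'t': 20.1, 'q': [-0.738, 0.108, 0.505, 2.145, -0.069, 0.896, -0.036], 'eef_pos': [0.437, 0.059, 0.208], 'tool_rot': [0.001, 0.649, 0.76, 0.003], 'contact_force': [0.237, 0.447, -1.346], 'grasp_force': 9.704, 'gripper_width': 0.679}
tgt [0.532 0.4   0.2  ] tooly 9.0 delta [1.61  0.737 0.046] turn 0.0 down [ 0.006  0.003 -1.   ]
DLb [-106.98336587  255.31486572] [265.91285308 139.18349827]
DRb [264.03511071 352.89888499] [526.03529098 350.49027267]
H [ 56.5484505  386.54099984] [311.32126475 306.48934941]
```

View pics/h4.png

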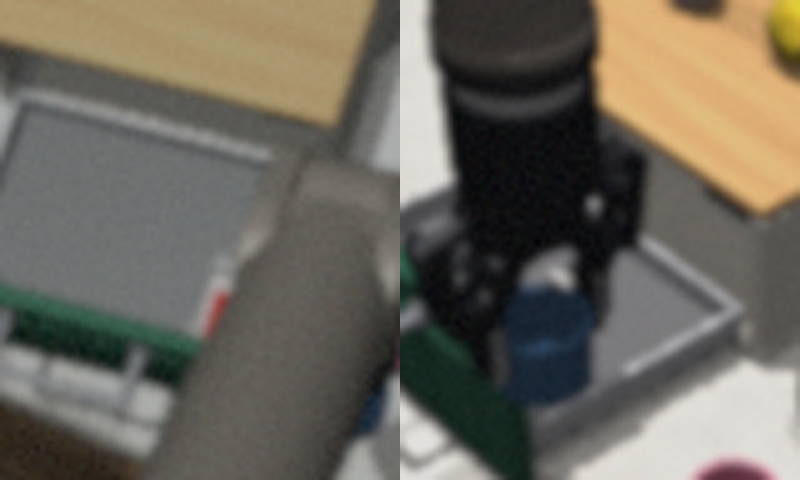

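The ramekin hangs straight in the fingers, the whole tray is outside the cupboard, and the predicted door edge fits at an opening of about 0.197. Carry it over.

apply_moves([
  [0.324,[0.15,0.07,0],0],
  [0.324,[0.33,0.15,0],0],
  [0.324,[0.5,0.23,0],0],
  [0.324,[0.68,0.31,0],0],
  [0.324,[0.85,0.39,0],0],
  [0.324,[1.0,0.46,0],0],
  [0.324,[1.0,0.5,0],0],
  [0.324,[1.0,0.5,0],0],
])

```text
t: 21.0
eef_pos: [0.5025, 0.2711, 0.2026]
tool_rot: [0.0, 0.649, 0.761, -0.002]
contact_force: [-0.5, -0.4, -0.6]
gripper_width: 0.671
grasp_force: 9.7
```

apply_moves([
  [0.324,[0.15,0.06,0],0],
  [0.324,[0.3,0.12,0],0],
  [0.324,[0.45,0.18,0],0],
  [0.324,[0.58,0.23,0],0],
  [0.324,[0.61,0.237,0.05],0],
  [0.324,[0.61,0.237,0.15],0],
  [0.324,[0.61,0.237,0.25],0],
  [0.324,[0.61,0.237,0.35],0],
  [0.324,[0.61,0.237,0.45],0],
  [0.324,[0.61,0.237,0.55],0],
  [0.324,[0.61,0.237,0.6],0],
  [0.324,[0.61,0.237,0.6],0],
])

```text
t: 22.2
eef_pos: [0.5293, 0.3965, 0.0827]
tool_rot: [-0.0, 0.65, 0.76, -0.002]
contact_force: [-0.6, -1.2, -2.2]
gripper_width: 0.679
grasp_force: 9.7
```

Run:
```python
from h import *
state();go(cup(-.09,.09),.038,YAW)
```

```text
{'t': 22.2, 'q': [-0.961, 0.635, 0.318, 1.718, -0.252, 0.834, -0.374], 'eef_pos': [0.529, 0.397, 0.083], 'tool_rot': [-0.0, 0.65, 0.76, -0.002], 'contact_force': [-0.631, -1.183, -2.195], 'grasp_force': 9.693, 'gripper_width': 0.679}
tgt [0.532 0.4   0.038] tooly 8.9 delta [0.014 0.019 0.224] turn -0.0002 down [-0.003 -0.004 -1.   ]
```

apply_moves([
  [0.324,[0.014,0.019,0.08],0],
  [0.324,[0.014,0.019,0.15],0],
  [0.324,[0.014,0.019,0.2],0],
  [0.324,[0.014,0.019,0.215],0],
  [0.324,[0.014,0.019,0.225],0],
  [0.324,[0.014,0.019,0.225],0],
])

```text
t: 22.8
eef_pos: [0.5338, 0.4024, 0.0399]
tool_rot: [0.0, 0.65, 0.76, 0.0]
contact_force: [-0.5, 0.1, -1.1]
gripper_width: 0.679
grasp_force: 9.7
```

Lower a little more, then release to a moderate width and rise.

apply_moves([
  [0.324,[0,0,0.006],0],
  [0.324,[0,0,0.012],0],
  [0.324,[0,0,0.012],0],
])

```text
t: 23.1
eef_pos: [0.5337, 0.4025, 0.0376]
tool_rot: [-0.0, 0.65, 0.76, 0.0]
contact_force: [0.0, -0.3, -1.3]
gripper_width: 0.678
grasp_force: 9.7
```

apply_moves([
  [0.31,[0,0,0],0],
  [0.28,[0,0,0],0],
  [0.2,[0,0,0],0],
  [0.12,[0,0,0],0],
  [0.12,[0,0,-0.1],0],
  [0.12,[0,0,-0.3],0],
  [0.12,[0,0,-0.5],0],
  [0.1,[0,0,-0.7],0],
  [0,[0,0,-0.85],0],
  [0,[0,0,-0.85],0],
])

```text
t: 24.1
eef_pos: [0.5363, 0.4039, 0.2131]
tool_rot: [0.001, 0.65, 0.76, 0.005]
contact_force: [-0.3, -0.4, -0.1]
gripper_width: 0.996
grasp_force: 0.0
```

Run:
```python
from h import *
state();blobs();blobs('top',20);print(cup(-.09,.09))
go((.438,-.101),.20,YAW)
```

```text
{'t': 24.1, 'q': [-0.997, 0.501, 0.369, 1.61, -0.2, 1.059, -0.416], 'eef_pos': [0.536, 0.404, 0.213], 'tool_rot': [0.001, 0.65, 0.76, 0.005], 'contact_force': [-0.35, -0.424, -0.129], 'grasp_force': 0.0, 'gripper_width': 0.996}
scene [183 157  14  14 146] [0.542 0.428 0.025]
scene [233 263  17  21 297] [ 0.437 -0.101  0.025]
 nn [ 0.44  -0.097  0.025] 0.84 [241. 271.]
 nn [0.675 0.094 0.034] 0.82 [270. 198.]
top [203  23   8   8  46] [1.244 0.666 0.025]
top [463 157  26  13 134] [ 1.075 -0.705  0.025]
top [179 163  13  12 109] [0.54  0.411 0.025]
top [283 234  11  12  99] [ 0.438 -0.1    0.025]
top [418 341  11   5  23] [ 0.289 -0.693  0.025]
top [429 340  18  13  67] [ 0.306 -0.752  0.025]
top [414 354  26  23 136] [ 0.217 -0.714  0.025]
 nn [ 0.443 -0.107  0.012] 0.54 [289. 240.]
 nn [0.522 0.297 0.023] 0.61 [207. 183.]
 nn [0.675 0.085 0.028] 0.45 [269. 171.]
[0.53244239 0.39973134]
tgt [ 0.438 -0.101  0.2  ] tooly 9.0 delta [-2.409 -0.862  0.035] turn 0.0 down [-0.002 -0.002 -1.   ]
```

apply_moves([
  [0,[-0.2,-0.07,0],0],
  [0,[-0.4,-0.14,0],0],
  [0,[-0.6,-0.21,0],0],
  [0,[-0.8,-0.28,0],0],
  [0,[-1.0,-0.36,0],0],
  [0,[-1.0,-0.36,0],0],
])

```text
t: 25.0
eef_pos: [0.4925, 0.1865, 0.2067]
tool_rot: [-0.0, 0.653, 0.758, -0.002]
contact_force: [-0.3, 0.2, -0.4]
gripper_width: 0.996
grasp_force: 0.0
```

apply_moves([
  [0,[-0.2,-0.07,0],0],
  [0,[-0.4,-0.14,0],0],
  [0,[-0.6,-0.21,0],0],
  [0,[-0.8,-0.28,0],0],
  [0,[-1.0,-0.36,0],0],
  [0,[-1.0,-0.36,0],0],
  [0,[-1.0,-0.36,0],0],
])

```text
t: 25.7
eef_pos: [0.4537, -0.0156, 0.2071]
tool_rot: [-0.0, 0.65, 0.76, -0.0]
contact_force: [0.5, 0.2, 0.0]
gripper_width: 0.999
grasp_force: 0.0
```

Run:
```python
from h import *
state();go((.436,-.101),.10,YAW);blobs()
```

```text
{'t': 25.7, 'q': [-0.594, 0.142, 0.545, 2.117, -0.093, 0.906, 0.159], 'eef_pos': [0.454, -0.016, 0.207], 'tool_rot': [-0.0, 0.65, 0.76, -0.0], 'contact_force': [0.545, 0.207, 0.044], 'grasp_force': 0.0, 'gripper_width': 0.999}
tgt [ 0.436 -0.101  0.1  ] tooly 8.9 delta [-0.408 -0.153  0.536] turn -0.0003 down [-0.001  0.    -1.   ]
scene [184 157  13  14 145] [0.543 0.427 0.025]
scene [233 262  17  22 299] [ 0.436 -0.101  0.025]
 nn [ 0.44  -0.096  0.02 ] 0.67 [241. 272.]
 nn [0.675 0.094 0.033] 0.92 [270. 198.]
 nn [0.443 0.282 0.062] 0.4 [182. 185.]
```

apply_moves([
  [0,[-0.2,-0.07,0],0],
  [0,[-0.408,-0.15,0.1],0],
  [0,[-0.408,-0.15,0.3],0],
  [0,[-0.408,-0.15,0.45],0],
  [0,[-0.408,-0.15,0.6],0],
  [0,[-0.408,-0.15,0.7],0],
  [0,[-0.408,-0.15,0.8],0],
  [0,[-0.408,-0.15,0.8],0],
])

```text
t: 26.65
eef_pos: [0.4359, -0.0991, 0.0453]
tool_rot: [-0.002, 0.649, 0.761, -0.001]
contact_force: [-0.3, 0.7, 0.2]
gripper_width: 1.0
grasp_force: 0.0
```

Run:
```python
from h import *
state();go((.437,-.101),.015,YAW)
```

```text
{'t': 26.65, 'q': [-0.295, 0.445, 0.46, 2.25, -0.389, 0.525, 0.627], 'eef_pos': [0.436, -0.099, 0.045], 'tool_rot': [-0.002, 0.649, 0.761, -0.001], 'contact_force': [-0.312, 0.703, 0.16], 'grasp_force': 0.0, 'gripper_width': 1.0}
tgt [ 0.437 -0.101  0.015] tooly 9.1 delta [-0.01   0.005  0.152] turn 0.0004 down [-0.005  0.    -1.   ]
```

apply_moves([
  [0,[-0.005,0.004,0.08],0],
  [0,[-0.005,0.004,0.13],0],
  [0,[-0.005,0.004,0.15],0],
  [0.2,[-0.005,0.004,0.15],0],
  [0.27,[-0.005,0.004,0.15],0],
  [0.29,[-0.005,0.004,0.15],0],
  [0.3,[-0.005,0.004,0.15],0],
  [0.305,[-0.005,0.004,0.15],0],
  [0.31,[-0.005,0.004,0.15],0],
  [0.315,[-0.005,0.004,0.15],0],
  [0.318,[-0.005,0.004,0.15],0],
  [0.318,[-0.005,0.004,0.15],0],
])

```text
t: 27.85
eef_pos: [0.438, -0.1014, 0.0175]
tool_rot: [-0.0, 0.65, 0.76, -0.0]
contact_force: [0.3, -0.2, 0.5]
gripper_width: 0.68
grasp_force: 0.0
```

apply_moves([
  [0.321,[0,0,0],0],
  [0.323,[0,0,0],0],
  [0.323,[0,0,0],0],
  [0.323,[0,0,0],0],
])

```text
t: 28.25
eef_pos: [0.438, -0.1013, 0.0175]
tool_rot: [-0.0, 0.65, 0.76, 0.0]
contact_force: [0.2, -0.2, -0.6]
gripper_width: 0.68
grasp_force: 0.0
```

apply_moves([
  [0.326,[0,0,0],0],
  [0.328,[0,0,0],0],
  [0.328,[0,0,0],0],
  [0.328,[0,0,0],0],
])

```text
t: 28.65
eef_pos: [0.438, -0.1013, 0.0175]
tool_rot: [-0.0, 0.649, 0.76, 0.0]
contact_force: [0.6, -0.8, 0.3]
gripper_width: 0.672
grasp_force: 0.3
```

apply_moves([
  [0.33,[0,0,0],0],
  [0.332,[0,0,0],0],
  [0.332,[0,0,0],0],
  [0.332,[0,0,0],0],
])

```text
t: 29.05
eef_pos: [0.438, -0.1013, 0.0175]
tool_rot: [-0.0, 0.65, 0.76, 0.0]
contact_force: [-0.9, 0.4, 2.3]
gripper_width: 0.665
grasp_force: 1.9
```

Run:
```python
from h import *
s=blobs();p=blobs('top',20)
c=np.zeros((480,800,3),np.uint8)
c[:,:400]=cv2.resize(p['color'][200:280,255:322],(400,480),interpolation=cv2.INTER_CUBIC)
c[:,400:]=cv2.resize(s['color'][225:305,205:272],(400,480),interpolation=cv2.INTER_CUBIC)
cv2.imwrite('pics/h5.png',c[:,:,::-1])
```

```text
scene [184 157  13  13 146] [0.543 0.428 0.025]
scene [235 263  16  21 235] [ 0.441 -0.104  0.025]
 nn [ 0.445 -0.106  0.019] 0.51 [245. 274.]
 nn [0.678 0.086 0.031] 0.51 [272. 200.]
top [203  23   8   8  46] [1.243 0.665 0.025]
top [463 157  26  13 132] [ 1.075 -0.706  0.025]
top [180 163  11  12 106] [0.54  0.41  0.025]
top [427 343  14   8  31] [ 0.297 -0.736  0.025]
top [441 343   6   9  24] [ 0.306 -0.77   0.025]
top [414 355  16  21  77] [ 0.21  -0.709  0.025]
 nn [0.677 0.083 0.025] 0.56 [270. 171.]
```

View pics/h5.png

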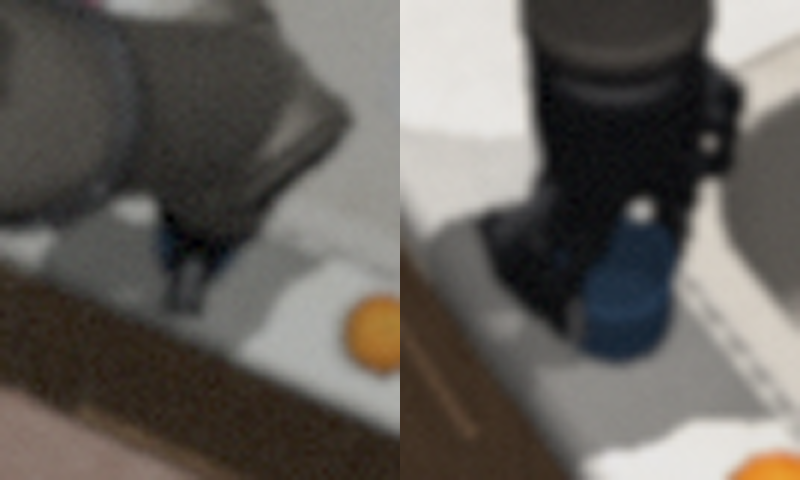

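The ramekin (625,290 in the scene part) stands upright between the fingers, so it was only pushed a little. I'll close further in small steps.

apply_moves([
  [0.334,[0,0,0],0],
  [0.336,[0,0,0],0],
  [0.336,[0,0,0],0],
  [0.336,[0,0,0],0],
])

```text
t: 29.75
eef_pos: [0.438, -0.1014, 0.0176]
tool_rot: [-0.0, 0.65, 0.76, 0.0]
contact_force: [-2.3, 0.1, 5.6]
gripper_width: 0.665
grasp_force: 5.0
```

apply_moves([
  [0.338,[0,0,0],0],
  [0.339,[0,0,0],0],
  [0.339,[0,0,0],0],
])

```text
t: 30.05
eef_pos: [0.438, -0.1014, 0.0176]
tool_rot: [-0.0, 0.65, 0.76, 0.0]
contact_force: [-1.5, 0.0, 6.4]
gripper_width: 0.666
grasp_force: 8.3
```

apply_moves([
  [0.339,[0,0,-0.05],0],
  [0.339,[0,0,-0.15],0],
  [0.339,[0,0,-0.3],0],
  [0.339,[0,0,-0.5],0],
  [0.339,[0,0,-0.7],0],
  [0.339,[0,0,-0.85],0],
  [0.339,[0,0,-0.95],0],
  [0.339,[0,0,-0.95],0],
])

```text
t: 30.85
eef_pos: [0.4398, -0.1015, 0.2102]
tool_rot: [0.002, 0.649, 0.76, 0.002]
contact_force: [-0.4, 0.8, -0.3]
gripper_width: 0.665
grasp_force: 8.2
```

Run:
```python
from h import *
state();go(cup(-.09,.023),.20,YAW);s=blobs()
e=bot.get_obs()['eef_pos'];print(proj(s,e))
```

```text
{'t': 30.85, 'q': [-0.504, 0.132, 0.657, 2.127, -0.105, 0.906, 0.37], 'eef_pos': [0.44, -0.102, 0.21], 'tool_rot': [0.002, 0.649, 0.76, 0.002], 'contact_force': [-0.406, 0.796, -0.253], 'grasp_force': 8.228, 'gripper_width': 0.665}
tgt [0.543 0.334 0.2  ] tooly 9.0 delta [2.068 0.849 0.056] turn 0.0 down [ 0.006  0.001 -1.   ]
scene [184 157  13  13 148] [0.542 0.427 0.025]
scene [236 213  17  24 340] [0.541 0.048 0.025]
 nn [ 0.443 -0.112  0.213] 0.81 [246. 228.]
 nn [0.505 0.193 0.112] 0.41 [209. 182.]
 nn [0.677 0.083 0.033] 0.35 [272. 200.]
 nn [0.592 0.255 0.083] 0.16 [224. 170.]
 nn [0.677 0.082 0.03 ] 0.84 [272. 201.]
 nn [0.454 0.279 0.052] 0.3 [185. 187.]
[240.99581874 227.48482986]
```

Run:
```python
from h import *
s=shot('scene');h=cv2.cvtColor(s['color'],cv2.COLOR_RGB2HSV)
m=((h[...,0]>98)&(h[...,0]<120)&(h[...,1]>110)&(h[...,2]>35)).astype(np.uint8)
k,l,st,c=cv2.connectedComponentsWithStats(m)
for i in range(1,k):
    if st[i,4]>200: print(onz(s,c[i],.2177),bot.get_obs()['eef_pos'])
c=np.zeros((480,800,3),np.uint8)
c[:,:400]=cv2.resize(s['color'][185:265,212:279],(400,480),interpolation=cv2.INTER_CUBIC)
c[:,400:]=cv2.resize(s['color'][175:225,245:287],(400,480),interpolation=cv2.INTER_CUBIC)
cv2.imwrite('pics/h6.png',c[:,:,::-1])
```

```text
[ 0.4388339  -0.10615934  0.2177    ] [ 0.43711933 -0.10117664  0.20644387]
```

View pics/h6.png

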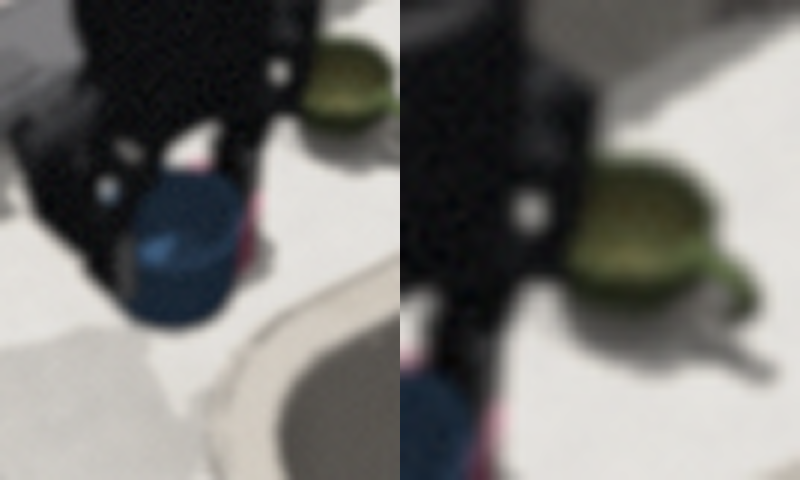

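apply_moves([
  [0.339,[0.15,0.06,0],0],
  [0.339,[0.33,0.14,0],0],
  [0.339,[0.5,0.21,0],0],
  [0.339,[0.68,0.28,0],0],
  [0.339,[0.85,0.35,0],0],
  [0.339,[1.0,0.43,0],0],
  [0.339,[1.0,0.43,0],0],
  [0.339,[1.0,0.43,0],0],
])

```text
t: 31.85
eef_pos: [0.491, 0.1097, 0.206]
tool_rot: [-0.0, 0.649, 0.761, -0.002]
contact_force: [-0.5, -0.5, -0.4]
gripper_width: 0.666
grasp_force: 7.4
```

apply_moves([
  [0.339,[0.2,0.08,0],0],
  [0.339,[0.4,0.16,0],0],
  [0.339,[0.6,0.24,0],0],
  [0.339,[0.8,0.32,0],0],
  [0.339,[0.95,0.39,0],0],
  [0.339,[1.0,0.42,0],0],
  [0.339,[1.0,0.42,0],0],
  [0.339,[1.0,0.42,0],0],
])

```text
t: 32.65
eef_pos: [0.5436, 0.3173, 0.2069]
tool_rot: [0.0, 0.651, 0.759, -0.001]
contact_force: [0.8, -0.4, -2.1]
gripper_width: 0.665
grasp_force: 6.0
```

Run:
```python
from h import *
state();go(cup(-.09,.027),.0415,YAW)
```

```text
{'t': 32.65, 'q': [-0.947, 0.451, 0.434, 1.717, -0.214, 1.023, -0.285], 'eef_pos': [0.544, 0.317, 0.207], 'tool_rot': [0.0, 0.651, 0.759, -0.001], 'contact_force': [0.837, -0.37, -2.117], 'grasp_force': 5.958, 'gripper_width': 0.665}
tgt [0.542 0.338 0.042] tooly 8.8 delta [0.102 0.01  0.827] turn -0.0004 down [-0.001 -0.002 -1.   ]
```

apply_moves([
  [0.341,[0.05,0.01,0],0],
  [0.341,[0.1,0.01,0],0],
  [0.341,[0.1,0.01,0.1],0],
  [0.341,[0.1,0.01,0.25],0],
  [0.341,[0.1,0.01,0.4],0],
  [0.341,[0.1,0.01,0.55],0],
  [0.341,[0.1,0.01,0.65],0],
  [0.341,[0.1,0.01,0.72],0],
  [0.341,[0.1,0.01,0.76],0],
  [0.341,[0.1,0.01,0.79],0],
  [0.341,[0.1,0.01,0.8],0],
  [0.341,[0.1,0.01,0.8],0],
])

```text
t: 33.85
eef_pos: [0.5427, 0.3406, 0.048]
tool_rot: [0.0, 0.65, 0.76, 0.0]
contact_force: [-0.6, 0.8, -1.2]
gripper_width: 0.665
grasp_force: 8.3
```

apply_moves([
  [0.341,[0,0,0.01],0],
  [0.341,[0,0,0.02],0],
  [0.341,[0,0,0.03],0],
  [0.341,[0,0,0.03],0],
])

```text
t: 34.25
eef_pos: [0.5421, 0.3404, 0.0413]
tool_rot: [-0.0, 0.649, 0.76, -0.0]
contact_force: [-0.4, 0.2, -1.1]
gripper_width: 0.661
grasp_force: 8.3
```

Lower 2 mm more to touch, then release gently and rise.

apply_moves([
  [0.341,[0,0,0.007],0],
  [0.341,[0,0,0.014],0],
  [0.341,[0,0,0.014],0],
])

```text
t: 34.55
eef_pos: [0.5433, 0.3393, 0.0395]
tool_rot: [0.001, 0.65, 0.76, 0.0]
contact_force: [-0.5, -2.7, 4.9]
gripper_width: 0.657
grasp_force: 7.0
```

apply_moves([
  [0.33,[0,0,0],0],
  [0.31,[0,0,0],0],
  [0.24,[0,0,0],0],
  [0.15,[0,0,0],0],
  [0.15,[0,0,0],0],
  [0.15,[0,0,-0.1],0],
  [0.15,[0,0,-0.3],0],
  [0.15,[0,0,-0.5],0],
  [0.1,[0,0,-0.7],0],
  [0,[0,0,-0.85],0],
  [0,[0,0,-0.85],0],
])

```text
t: 35.65
eef_pos: [0.5448, 0.3417, 0.2138]
tool_rot: [0.001, 0.65, 0.76, 0.004]
contact_force: [-0.5, -0.4, -0.2]
gripper_width: 0.999
grasp_force: 0.0
```

Run:
```python
from h import *
state();blobs();p=blobs('top',20)
go((.668,.091),.22,.38)
h=cv2.cvtColor(p['color'],cv2.COLOR_RGB2HSV)
c=np.zeros((480,800,3),np.uint8)
c[:,:480]=cv2.resize(p['color'][125:205,160:240],(480,480),interpolation=cv2.INTER_CUBIC)
c[:320,480:]=cv2.resize(p['color'][150:190,250:290],(320,320),interpolation=cv2.INTER_CUBIC)
cv2.imwrite('pics/h7.png',c[:,:,::-1])
```

```text
{'t': 35.65, 'q': [-0.972, 0.461, 0.434, 1.684, -0.22, 1.036, -0.31], 'eef_pos': [0.545, 0.342, 0.214], 'tool_rot': [0.001, 0.65, 0.76, 0.004], 'contact_force': [-0.493, -0.423, -0.198], 'grasp_force': 0.0, 'gripper_width': 0.999}
scene [184 157  23  22 311] [0.548 0.393 0.025]
 nn [0.543 0.331 0.048] 0.63 [202. 171.]
 nn [0.661 0.277 0.101] 0.51 [237. 156.]
 nn [0.672 0.093 0.034] 0.78 [269. 199.]
top [203  23   8   8  47] [1.244 0.665 0.025]
top [463 157  26  13 132] [ 1.075 -0.706  0.025]
top [181 167  25  13 182] [0.543 0.368 0.025]
top [418 341  14   9  36] [ 0.287 -0.703  0.025]
top [436 343  11   9  43] [ 0.305 -0.758  0.025]
top [412 354  17  22 101] [ 0.211 -0.705  0.025]
 nn [0.52  0.27  0.022] 0.51 [213. 186.]
 nn [0.545 0.34  0.041] 0.48 [200. 173.]
 nn [ 0.426 -0.329  0.056] 0.38 [343. 265.]
 nn [0.677 0.081 0.028] 0.53 [270. 171.]
tgt [0.668 0.091 0.22 ] tooly 9.0 delta [-1.329  0.43  -0.064] turn -0.0355 down [-0.002 -0.002 -1.   ]
```

View pics/h7.png

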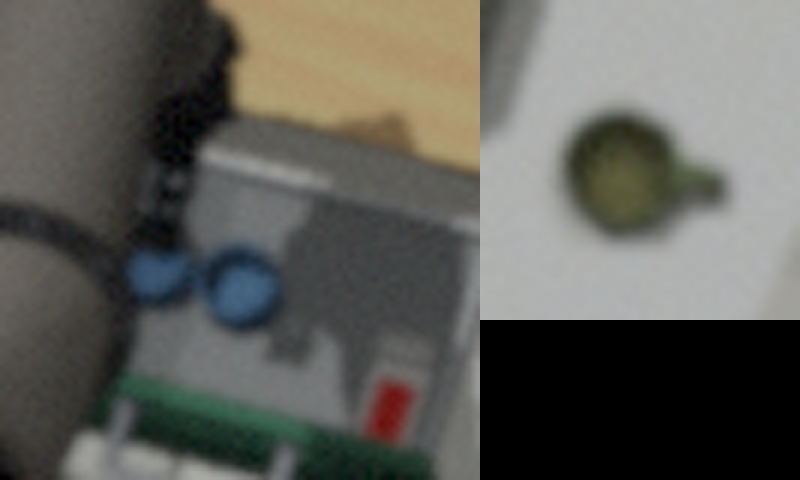

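Both ramekins stand upright on the tray (160,275 and 240,288), and the cup's handle points right with a slight fall in the picture. Go to the cup.

apply_moves([
  [0,[-0.15,0.05,-0.03],-0.01],
  [0,[-0.35,0.11,-0.05],-0.02],
  [0,[-0.55,0.18,-0.05],-0.03],
  [0,[-0.75,0.24,-0.05],-0.0385],
  [0,[-0.95,0.31,-0.05],-0.0385],
  [0,[-1.0,0.4,-0.05],-0.0385],
  [0,[-1.0,0.43,-0.05],-0.0385],
  [0,[-1.0,0.43,-0.05],-0.0385],
])

```text
t: 36.75
eef_pos: [0.6584, 0.157, 0.2175]
tool_rot: [-0.001, 0.553, 0.833, -0.0]
contact_force: [-0.7, 0.2, 0.4]
gripper_width: 0.998
grasp_force: 0.0
```

Run:
```python
from h import *
state();go((.668,.091),.10,.40)
for n in('scene','top'):
    p=shot(n);h=cv2.cvtColor(p['color'],cv2.COLOR_RGB2HSV)
    x0,x1,y0,y1=(255,290,185,220) if n=='scene' else(255,286,158,188)
    m=np.zeros(h.shape[:2],np.uint8);m[y0:y1,x0:x1]=((h[...,1]>85)&(h[...,0]>22)&(h[...,0]<70))[y0:y1,x0:x1]
    k,l,st,c=cv2.connectedComponentsWithStats(m)
    i=1+np.argmax(st[1:,4]);print(n,st[i],c[i],onz(p,c[i],.035))
```

```text
{'t': 36.75, 'q': [-0.61, 0.518, 0.412, 1.584, -0.226, 1.089, 0.259], 'eef_pos': [0.658, 0.157, 0.217], 'tool_rot': [-0.001, 0.553, 0.833, -0.0], 'contact_force': [-0.656, 0.169, 0.39], 'grasp_force': 0.0, 'gripper_width': 0.998}
tgt [0.668 0.091 0.1  ] tooly 22.9 delta [-0.323 -0.083  0.587] turn -0.0002 down [-0.002 -0.    -1.   ]
scene [262 193  15  14 154] [268.88311688 199.07142857] [0.66927251 0.09078814 0.035     ]
top [262 166  12  11  77] [266.87012987 170.80519481] [0.66923829 0.09225581 0.035     ]
```

apply_moves([
  [0,[-0.15,-0.04,0],0],
  [0,[-0.32,-0.077,0.05],0],
  [0,[-0.323,-0.077,0.2],0],
  [0,[-0.323,-0.077,0.35],0],
  [0,[-0.323,-0.077,0.5],0],
  [0,[-0.323,-0.077,0.6],0],
  [0,[-0.323,-0.077,0.65],0],
  [0,[-0.323,-0.077,0.65],0],
])

```text
t: 37.65
eef_pos: [0.6679, 0.092, 0.0873]
tool_rot: [-0.001, 0.552, 0.834, -0.001]
contact_force: [0.1, -0.5, -0.1]
gripper_width: 1.001
grasp_force: 0.0
```

Run:
```python
from h import *
state();go((.669,.0912),.022,.40)
```

```text
{'t': 37.65, 'q': [-0.483, 0.654, 0.368, 1.686, -0.294, 0.859, 0.41], 'eef_pos': [0.668, 0.092, 0.087], 'tool_rot': [-0.001, 0.552, 0.834, -0.001], 'contact_force': [0.095, -0.454, -0.08], 'grasp_force': 0.0, 'gripper_width': 1.001}
tgt [0.669 0.091 0.022] tooly 23.0 delta [-0.006  0.004  0.327] turn 0.0001 down [-0.003 -0.    -1.   ]
```

apply_moves([
  [0,[-0.004,0.003,0.08],0],
  [0,[-0.004,0.003,0.16],0],
  [0,[-0.004,0.003,0.24],0],
  [0,[-0.004,0.003,0.3],0],
  [0,[-0.004,0.003,0.325],0],
  [0.1,[-0.004,0.003,0.325],0],
  [0.18,[-0.004,0.003,0.325],0],
  [0.2,[-0.004,0.003,0.325],0],
  [0.215,[-0.004,0.003,0.325],0],
  [0.225,[-0.004,0.003,0.325],0],
  [0.225,[-0.004,0.003,0.325],0],
])

```text
t: 38.75
eef_pos: [0.6704, 0.0903, 0.024]
tool_rot: [0.0, 0.553, 0.833, 0.0]
contact_force: [-0.6, -0.0, 0.2]
gripper_width: 0.772
grasp_force: 0.1
```

apply_moves([
  [0.235,[0,0,0],0],
  [0.242,[0,0,0],0],
  [0.246,[0,0,0],0],
  [0.25,[0,0,0],0],
  [0.25,[0,0,0],0],
])

```text
t: 39.25
eef_pos: [0.67, 0.0902, 0.0236]
tool_rot: [-0.0, 0.553, 0.833, -0.0]
contact_force: [-1.8, -0.5, 1.3]
gripper_width: 0.748
grasp_force: 1.0
```

apply_moves([
  [0.254,[0,0,0],0],
  [0.257,[0,0,0],0],
  [0.257,[0,0,0],0],
  [0.257,[0,0,0],0],
])

```text
t: 39.65
eef_pos: [0.6702, 0.0903, 0.0237]
tool_rot: [-0.0, 0.553, 0.833, -0.0]
contact_force: [-1.7, -0.2, 1.6]
gripper_width: 0.743
grasp_force: 0.9
```

apply_moves([
  [0.259,[0,0,0],0],
  [0.261,[0,0,0],0],
  [0.261,[0,0,0],0],
  [0.261,[0,0,0],0],
])

```text
t: 40.05
eef_pos: [0.6702, 0.0903, 0.0237]
tool_rot: [-0.0, 0.553, 0.833, 0.0]
contact_force: [-2.3, -0.7, 1.0]
gripper_width: 0.739
grasp_force: 0.9
```

apply_moves([
  [0.264,[0,0,0],0],
  [0.266,[0,0,0],0],
  [0.266,[0,0,0],0],
  [0.266,[0,0,0],0],
])

```text
t: 40.45
eef_pos: [0.6703, 0.0903, 0.0237]
tool_rot: [0.0, 0.553, 0.833, 0.0]
contact_force: [-1.4, -0.8, 1.4]
gripper_width: 0.734
grasp_force: 1.5
```

apply_moves([
  [0.268,[0,0,0],0],
  [0.27,[0,0,0],0],
  [0.27,[0,0,0],0],
  [0.27,[0,0,0],0],
])

```text
t: 40.85
eef_pos: [0.6703, 0.0903, 0.0237]
tool_rot: [-0.0, 0.553, 0.833, 0.0]
contact_force: [-1.9, 0.4, 1.2]
gripper_width: 0.731
grasp_force: 4.6
```

apply_moves([
  [0.272,[0,0,0],0],
  [0.274,[0,0,0],0],
  [0.274,[0,0,0],0],
  [0.274,[0,0,0],0],
])

```text
t: 41.25
eef_pos: [0.6703, 0.0903, 0.0238]
tool_rot: [-0.0, 0.553, 0.833, 0.0]
contact_force: [-3.1, -0.9, 3.4]
gripper_width: 0.73
grasp_force: 9.4
```

apply_moves([
  [0.275,[0,0,-0.05],0],
  [0.275,[0,0,-0.15],0],
  [0.275,[0,0,-0.3],0],
  [0.275,[0,0,-0.5],0],
  [0.275,[0,0,-0.7],0],
  [0.275,[0,0,-0.85],0],
  [0.275,[0,0,-0.95],0],
  [0.275,[0,0,-0.95],0],
  [0.275,[0,0,-0.95],0],
])

```text
t: 42.15
eef_pos: [0.6701, 0.0905, 0.2133]
tool_rot: [0.0, 0.553, 0.833, 0.0]
contact_force: [-0.4, -0.7, -1.7]
gripper_width: 0.724
grasp_force: 11.0
```

Run:
```python
from h import *
state();go(cup(-.09,-.048),.22,YAW)
s=shot('scene');p=shot('top')
e=bot.get_obs()['eef_pos'];print(proj(s,e),proj(p,e))
for n,q in(('s',s),('t',p)):
    for d in bot.look_for(q,'espresso_cup_mid')[:2]:print(n,np.round(d['point'],3),d['confidence'])
c=np.zeros((480,800,3),np.uint8)
u,v=proj(s,e).astype(int);c[:,:400]=cv2.resize(s['color'][v-48:v+48,u-40:u+40],(400,480),interpolation=cv2.INTER_CUBIC)
u,v=proj(p,e).astype(int);c[:,400:]=cv2.resize(p['color'][v-48:v+48,u-40:u+40],(400,480),interpolation=cv2.INTER_CUBIC)
cv2.imwrite('pics/h8.png',c[:,:,::-1])
```

```text
{'t': 42.15, 'q': [-0.519, 0.521, 0.424, 1.592, -0.235, 1.079, 0.366], 'eef_pos': [0.67, 0.09, 0.213], 'tool_rot': [0.0, 0.553, 0.833, 0.0], 'contact_force': [-0.352, -0.702, -1.697], 'grasp_force': 10.962, 'gripper_width': 0.724}
tgt [0.554 0.263 0.22 ] tooly 22.9 delta [ 1.022 -0.199 -0.033] turn 0.0385 down [ 0.  0. -1.]
[271.87219979 155.97812989] [268.36788096 152.75896666]
s [0.676 0.072 0.223] 0.66
t [0.676 0.066 0.221] 0.7
```

View pics/h8.png

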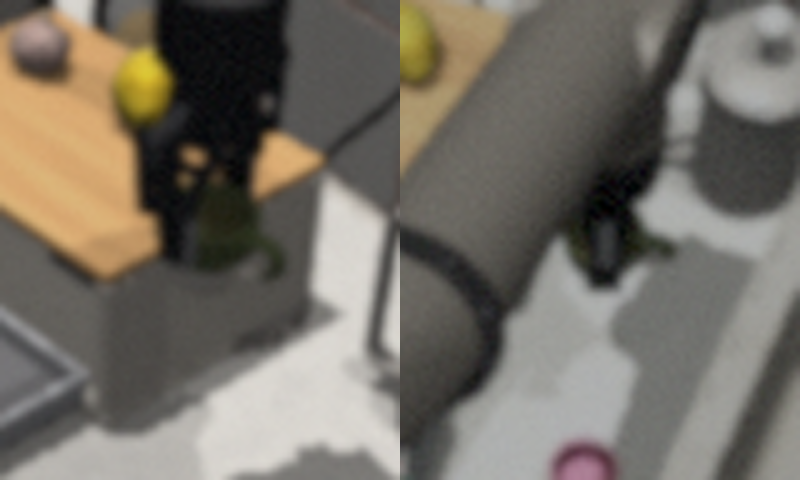

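The cup is held between the fingers with its handle to the right (275,260 in the scene part) and is roughly upright. Carry it over.

apply_moves([
  [0.275,[0.15,-0.03,0],0.01],
  [0.275,[0.32,-0.06,0],0.02],
  [0.275,[0.5,-0.1,0],0.03],
  [0.275,[0.68,-0.13,0],0.0385],
  [0.275,[0.85,-0.16,0],0.0385],
  [0.275,[0.97,-0.19,0],0.0385],
  [0.275,[1.0,-0.199,0],0.0385],
  [0.275,[1.0,-0.199,0],0.0385],
  [0.275,[1.0,-0.199,0],0.0385],
])

```text
t: 43.25
eef_pos: [0.5566, 0.2575, 0.2134]
tool_rot: [0.0, 0.65, 0.76, -0.0]
contact_force: [1.2, -0.5, -1.0]
gripper_width: 0.726
grasp_force: 10.9
```

Run:
```python
from h import *
state();go(cup(-.09,-.046),.047,YAW)
s=shot('scene');p=shot('top')
for n,q in(('s',s),('t',p)):
    for d in bot.look_for(q,'espresso_cup_mid')[:2]:print(n,np.round(d['point'],3),d['confidence'])
```

```text
{'t': 43.25, 'q': [-0.882, 0.419, 0.461, 1.753, -0.212, 1.02, -0.188], 'eef_pos': [0.557, 0.257, 0.213], 'tool_rot': [0.0, 0.65, 0.76, -0.0], 'contact_force': [1.21, -0.509, -0.975], 'grasp_force': 10.936, 'gripper_width': 0.726}
tgt [0.554 0.265 0.047] tooly 8.9 delta [ 0.043 -0.008  0.832] turn -0.0003 down [ 0.    -0.001 -1.   ]
s [0.558 0.248 0.226] 0.74
t [ 0.427 -0.234  0.039] 0.72
t [0.561 0.237 0.219] 0.43
```

apply_moves([
  [0.275,[0.03,-0.008,0.03],0],
  [0.275,[0.043,-0.008,0.12],0],
  [0.275,[0.043,-0.008,0.25],0],
  [0.275,[0.043,-0.008,0.38],0],
  [0.275,[0.043,-0.008,0.5],0],
  [0.275,[0.043,-0.008,0.6],0],
  [0.275,[0.043,-0.008,0.7],0],
  [0.275,[0.043,-0.008,0.76],0],
  [0.275,[0.043,-0.008,0.8],0],
  [0.275,[0.043,-0.008,0.82],0],
  [0.275,[0.043,-0.008,0.82],0],
])

```text
t: 44.55
eef_pos: [0.5531, 0.2674, 0.0497]
tool_rot: [-0.0, 0.65, 0.76, 0.0]
contact_force: [-0.1, -0.7, -1.4]
gripper_width: 0.73
grasp_force: 10.9
```

apply_moves([
  [0.275,[0,0,0.005],0],
  [0.275,[0,0,0.01],0],
  [0.275,[0,0,0.015],0],
  [0.275,[0,0,0.015],0],
])

```text
t: 44.95
eef_pos: [0.553, 0.2674, 0.0469]
tool_rot: [-0.0, 0.649, 0.76, 0.0]
contact_force: [-0.6, 0.4, -1.6]
gripper_width: 0.729
grasp_force: 10.9
```

apply_moves([
  [0.275,[0,0,0.005],0],
  [0.275,[0,0,0.008],0],
  [0.275,[0,0,0.008],0],
])

```text
t: 45.25
eef_pos: [0.5534, 0.2681, 0.0458]
tool_rot: [-0.0, 0.649, 0.76, 0.001]
contact_force: [-1.2, 0.3, 4.2]
gripper_width: 0.725
grasp_force: 11.3
```

apply_moves([
  [0.265,[0,0,0],0],
  [0.25,[0,0,0],0],
  [0.2,[0,0,0],0],
  [0.1,[0,0,0],0],
  [0.1,[0,0,0],0],
  [0.1,[0,0,-0.1],0],
  [0.1,[0,0,-0.3],0],
  [0.1,[0,0,-0.5],0],
  [0.3,[0,0,-0.7],0],
  [0.5,[0,0,-0.8],0],
  [0.5,[0,0,-0.8],0],
])

```text
t: 46.35
eef_pos: [0.555, 0.2681, 0.2088]
tool_rot: [0.001, 0.65, 0.76, 0.003]
contact_force: [-0.6, 0.3, -0.7]
gripper_width: 0.501
grasp_force: 0.0
```

Run:
```python
from h import *
state();go(cup(-.197-.061,0),.20,YAW);go(cup(-.197-.061,-.04),.20,YAW)
s=blobs();p=blobs('top')
```

```text
{'t': 46.35, 'q': [-0.896, 0.425, 0.461, 1.755, -0.22, 1.005, -0.197], 'eef_pos': [0.555, 0.268, 0.209], 'tool_rot': [0.001, 0.65, 0.76, 0.003], 'contact_force': [-0.567, 0.324, -0.673], 'grasp_force': 0.0, 'gripper_width': 0.501}
tgt [0.381 0.285 0.2  ] tooly 9.0 delta [ 0.218 -0.849  0.039] turn -0.0 down [ 0.005  0.004 -1.   ]
tgt [0.387 0.245 0.2  ] tooly 9.0 delta [ 0.018 -0.849  0.039] turn -0.0 down [ 0.005  0.004 -1.   ]
scene [184 157  22  21 249] [0.547 0.405 0.025]
 nn [0.536 0.347 0.049] 0.72 [198. 169.]
 nn [0.572 0.309 0.061] 0.62 [211. 169.]
top [203  23   8   8  46] [1.243 0.665 0.025]
top [463 157  26  13 130] [ 1.075 -0.707  0.025]
top [413 360  10  17  47] [ 0.205 -0.699  0.025]
 nn [0.562 0.282 0.047] 0.47 [214. 174.]
```

apply_moves([
  [0.5,[0.05,-0.18,0.01],0],
  [0.5,[0.1,-0.38,0.02],0],
  [0.5,[0.15,-0.58,0.03],0],
  [0.5,[0.2,-0.76,0.03],0],
  [0.5,[0.218,-0.849,0.03],0],
  [0.5,[0.218,-0.849,0.03],0],
  [0.5,[0.218,-0.849,0.03],0],
])

```text
t: 47.35
eef_pos: [0.3788, 0.2839, 0.1989]
tool_rot: [0.0, 0.649, 0.761, 0.0]
contact_force: [0.8, 0.8, -0.1]
gripper_width: 0.502
grasp_force: 0.0
```

Run:
```python
from h import *
state();go(cup(-.197-.061,0),.088,YAW)
s=shot('scene');p=shot('top')
for k in(-.055,0,.055):
    X=[*cup(-.258,k),.105];print((proj(s,X)-[165,130])*5,(proj(p,X)-[175,125])*5+[400,0])
for n,q in(('s',s),('t',p)):
    for d in bot.look_for(q,'espresso_cup_mid')[:2]+bot.look_for(q,'handle')[:2]:print(n,np.round(d['point'],3),d['confidence'])
c=np.zeros((480,800,3),np.uint8)
c[:,:400]=cv2.resize(s['color'][130:226,165:245],(400,480),interpolation=cv2.INTER_CUBIC)
c[:,400:]=cv2.resize(p['color'][125:221,175:255],(400,480),interpolation=cv2.INTER_CUBIC)
cv2.imwrite('pics/h9.png',c[:,:,::-1])
```

```text
{'t': 47.35, 'q': [-1.162, 0.187, 0.44, 2.081, -0.101, 0.894, -0.508], 'eef_pos': [0.379, 0.284, 0.199], 'tool_rot': [0.0, 0.649, 0.761, 0.0], 'contact_force': [0.8, 0.832, -0.092], 'grasp_force': 0.0, 'gripper_width': 0.502}
tgt [0.381 0.285 0.088] tooly 9.0 delta [0.002 0.009 0.555] turn 0.0001 down [ 0. -0. -1.]
[ 30.90748403 299.93234504] [548.75676284 432.12126593]
[-16.3764006  257.81218536] [480.71842806 413.93138017]
[-61.17837859 217.90289108] [413.11874476 395.85876683]
s [ 0.422 -0.241  0.039] 0.74
s [0.571 0.308 0.058] 0.71
s [0.48  0.249 0.043] 0.71
t [0.569 0.284 0.049] 0.57
t [0.524 0.254 0.02 ] 0.6
```

View pics/h9.png

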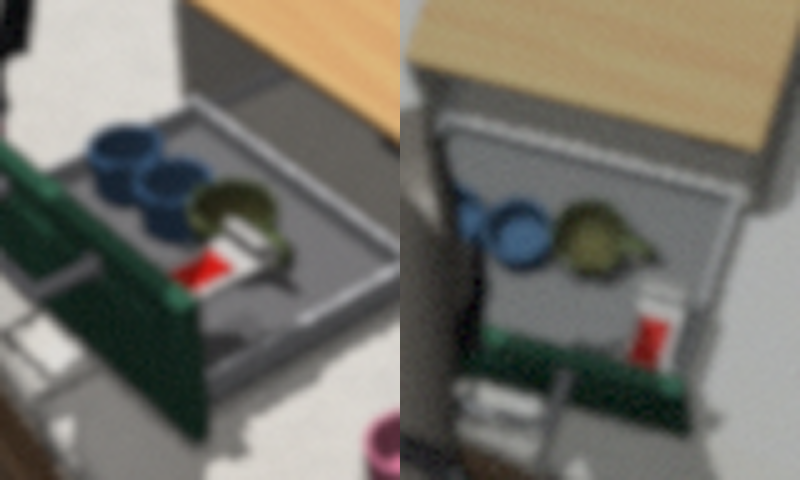

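All three stand upright on the tray: the ramekins at (125,160) and (175,195), the cup at (235,215), its handle clear of the catch arm. Grip the handle and push the door in.

apply_moves([
  [0.5,[0,0.009,0.1],0],
  [0.5,[0,0.009,0.2],0],
  [0.5,[0,0.009,0.28],0],
  [0.5,[0,0.009,0.36],0],
  [0.5,[0,0.009,0.42],0],
  [0.5,[0,0.009,0.48],0],
  [0.5,[0,0.009,0.53],0],
  [0.5,[0,0.009,0.555],0],
  [0.5,[0,0.009,0.555],0],
])

```text
t: 48.55
eef_pos: [0.3801, 0.2839, 0.0876]
tool_rot: [0.0, 0.65, 0.76, -0.001]
contact_force: [-0.3, -0.2, -0.5]
gripper_width: 0.496
grasp_force: 0.0
```

apply_moves([
  [0.7,[0,0,0],0],
  [0.8,[0,0,0],0],
  [1,[0,0,0],0],
  [1,[0,0,0],0],
  [1,[0,0,0],0],
  [1,[0,0,0],0],
  [1,[0,0,0],0],
], squeeze=40)

```text
t: 49.25
eef_pos: [0.381, 0.2847, 0.0889]
tool_rot: [0.0, 0.65, 0.76, 0.001]
contact_force: [0.5, -0.6, 5.4]
gripper_width: 0.099
grasp_force: 39.1
```

apply_moves([
  [1,[0,0.02,0],0],
  [1,[0,0.06,0],0],
  [1,[0,0.11,0],0],
  [1,[0,0.17,0],0],
  [1,[0,0.23,0],0],
  [1,[0,0.29,0],0],
  [1,[0,0.35,0],0],
  [1,[0,0.41,0],0],
  [1,[0,0.46,0],0],
  [1,[0,0.5,0],0],
  [1,[0,0.52,0],0],
  [1,[0,0.52,0],0],
])

```text
t: 50.45
eef_pos: [0.4844, 0.3001, 0.0889]
tool_rot: [0.001, 0.65, 0.76, 0.001]
contact_force: [1.2, -1.4, 6.0]
gripper_width: 0.098
grasp_force: 39.5
```

apply_moves([
  [1,[0,0.02,0],0],
  [1,[0,0.06,0],0],
  [1,[0,0.1,0],0],
  [1,[0,0.14,0],0],
  [1,[0,0.18,0],0],
  [1,[0,0.22,0],0],
  [1,[0,0.26,0],0],
  [1,[0,0.3,0],0],
  [1,[0,0.33,0],0],
  [1,[0,0.35,0],0],
  [1,[0,0.36,0],0],
  [1,[0,0.36,0],0],
])

```text
t: 51.65
eef_pos: [0.5551, 0.3107, 0.089]
tool_rot: [0.001, 0.65, 0.76, 0.0]
contact_force: [1.5, -2.7, 5.2]
gripper_width: 0.099
grasp_force: 39.8
```

Run:
```python
from h import *
state();go(cup(-.061,0),.0885,YAW)
```

```text
{'t': 51.65, 'q': [-0.874, 0.596, 0.367, 1.787, -0.281, 0.809, -0.214], 'eef_pos': [0.555, 0.311, 0.089], 'tool_rot': [0.001, 0.65, 0.76, 0.0], 'contact_force': [1.481, -2.72, 5.182], 'grasp_force': 39.758, 'gripper_width': 0.099}
tgt [0.575 0.315 0.088] tooly 8.9 delta [0.008 0.103 0.002] turn -0.0002 down [ 0.001 -0.    -1.   ]
```

apply_moves([
  [1,[0,0.03,0],0],
  [1,[0,0.06,0],0],
  [1,[0,0.08,0],0],
  [1,[0,0.1,0],0],
  [1,[0,0.11,0],0],
  [1,[0,0.115,0],0],
  [1,[0,0.115,0],0],
])

```text
t: 52.35
eef_pos: [0.5773, 0.314, 0.089]
tool_rot: [0.0, 0.65, 0.76, -0.0]
contact_force: [0.0, -3.1, 6.7]
gripper_width: 0.096
grasp_force: 39.9
```

apply_moves([
  [1,[0,0.01,0],0],
  [1,[0,0.02,0],0],
  [1,[0,0.025,0],0],
  [1,[0,0.025,0],0],
])

```text
t: 52.75
eef_pos: [0.5773, 0.314, 0.0889]
tool_rot: [-0.003, 0.65, 0.76, -0.004]
contact_force: [-16.5, -7.9, 22.3]
gripper_width: 0.094
grasp_force: 41.4
```

The door is against the frame, with no more motion and 17 N of push. Release and rise clear.

apply_moves([
  [1,[0,-0.02,0],0],
  [0.8,[0,-0.022,0],0],
  [0.6,[0,-0.022,0],0],
  [0.5,[0,-0.022,0],0],
  [0.5,[0,-0.022,0],0],
  [0.5,[0,-0.022,-0.1],0],
  [0.5,[0,-0.022,-0.25],0],
  [0.5,[0,-0.022,-0.45],0],
  [0.5,[0,-0.022,-0.65],0],
  [0.5,[0,-0.022,-0.8],0],
  [0.5,[0,-0.022,-0.8],0],
])

```text
t: 53.85
eef_pos: [0.58, 0.3164, 0.2533]
tool_rot: [0.001, 0.65, 0.76, 0.004]
contact_force: [0.5, -0.6, -0.3]
gripper_width: 0.498
grasp_force: 0.0
```

apply_moves([
  [0.5,[0,-0.2,0],0],
  [0.5,[0,-0.35,0],0],
  [0.5,[0,-0.5,0],0],
  [0.5,[0,-0.5,0],0],
  [0.5,[0,-0.5,0],0],
  [0.5,[0,-0.5,0],0],
])

```text
t: 54.45
eef_pos: [0.4794, 0.2998, 0.248]
tool_rot: [0.0, 0.65, 0.76, 0.0]
contact_force: [-0.4, 0.0, 0.1]
gripper_width: 0.5
grasp_force: 0.0
```

Run:
```python
from h import *
from scipy.optimize import minimize_scalar
state()
p=shot('scene')
# green/dark gap check: compare with first picture, where opening was 0.004
a=cv2.imread('pics/scene1.png')[:,:,::-1].astype(int);b=p['color'].astype(int)
for v in (155,160,165,170):
    u0=int(proj(p,[*cup(-.02,-.05),.13])[0]);print(a[v,195:260,1][:0] ,)
D=[]
for y in(-.13,-.11,-.09):
    for o in np.arange(-.03,.02,.002): pass
    L=[proj(p,[*cup(o,y),.13]) for o in np.arange(-.03,.021,.005)]
    print([(int(a[int(round(v)),int(round(u)),1]),int(b[int(round(v)),int(round(u)),1])) for u,v in L])
```

```text
{'t': 54.45, 'q': [-1.021, 0.293, 0.434, 1.827, -0.14, 1.051, -0.376], 'eef_pos': [0.479, 0.3, 0.248], 'tool_rot': [0.0, 0.65, 0.76, 0.0], 'contact_force': [-0.367, 0.005, 0.085], 'grasp_force': 0.0, 'gripper_width': 0.5}
[]
[]
[]
[]
[(53, 37), (65, 40), (90, 58), (87, 89), (80, 93), (50, 87), (51, 78), (111, 114), (155, 161), (161, 162), (166, 167)]
[(57, 42), (72, 40), (91, 64), (91, 76), (71, 94), (60, 92), (50, 77), (123, 126), (144, 147), (166, 170), (166, 169)]
[(46, 40), (75, 42), (86, 51), (92, 81), (71, 94), (61, 91), (75, 83), (100, 102), (149, 153), (162, 166), (166, 169)]
```

The green edge now meets the wooden top (it was about 6 mm further out at the start), and the handle travelled 48.6 mm in from the catch stop. The door is shut, so I'll hand in.

```bash
python3 -c "
from station import bot
print(bot.hand_in())"
```

```text
the job is handed in; nothing more can be done
None
```

I put both blue ramekins and the green-and-white cup upright on the tray (no third blue ramekin was visible) and pushed the door shut. I judged that from the handle's travel and a picture, but I did not measure the catch springing up. The job is handed in, and no verdict came back.

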